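# Dry-assemble two model stone gateposts

## Robot

A 7-joint arm with a two-finger parallel gripper is mounted at the origin on the work surface. World frame = base frame: x ahead of the robot, y to its left, z up, the work surface at z = 0. Lengths are in m, angles in rad, forces in N, time in s.
With the tool pointing down it reaches from about 0.35 to 0.775 m from the base axis. Payload 3.1 kg.
Tool frame: the origin (TCP) lies at the very end of the fingers, on their centre line; the grasp point (between the pads) lies 19 mm behind it; z points along the fingers, y is the line along which they close (so a half turn about z gives the same grasp; the last joint's range is limited). The gripper opens to 85 mm and grips with 20 to 120 N. Pads are 22 mm wide; open, the fingers measure 114 mm over their backs; the gripper's body (76 mm by 85 mm) begins 54 mm behind the grasp point. The pads swing forward as they close: fully open they stand 13 mm farther back than shut.
Start: joints at [-1.292, 0.311, 0.014, 1.512, -0.004, 1.319, -0.027], TCP at [0.173, 0.522, 0.231] pointing down, gripper open.
Joint ranges: [-2.7, 2.7], [-0.3, 1.91], [-1.27, 1.3], [0.12, 2.57], [-1.44, 4.58], [0.2, 2.03], [-3.05, 3.05]. Speed limits (rad/s): [2.79, 2.79, 3.14, 3.14, 3.14, 3.14, 3.14].

## Interface

Orientations are given as [roll, pitch, yaw] about the fixed x, y, z axes, in that order (R = Rz(yaw) Ry(pitch) Rx(roll)).
In Python, from cell import monitor, optics, bot gives the robot as it stands.
- The arm moves only by the tool servo_tool, never from a script. Its argument "plan" is a list of rows, each an object of numbers: "ax", "ay", "az": the turn, a rotation vector about the tool's x, y, z in degrees; "x", "y", "z": the shift along the tool's x, y, z in cm; "hand": the finger opening in cm, from 0 to 8.54. In form: [{"ax": .., "ay": .., "az": .., "x": .., "y": .., "z": .., "hand": ..}, ...]. A call has exactly 8 rows; each row is the pose to reach, as a shift and turn from the pose commanded when the call began, along the tool's axes at that moment; what a row does not reach only later rows make up. A row lasts 1/8 s, in which the tool goes at most 62.5 mm and 10.7 degrees, less where a joint would pass 70% of its speed; a pose out of reach is approached as far as the arm can. A call with a gripper value outside its range is refused whole. The fingers move at their own pace and stop on an object; the grip force is fixed at half the most. Time passes only in rows, so rows that repeat a pose let the fingers close, or fill a call up. It gives the time, the measured TCP pose, the force, the opening and the grip force at its end, in the units of the state.
- monitor.observe(): the state, without advancing time (a new reading comes with each control period).
- optics.snapshot(name): name is "scene" or "top" or "wrist"; returns a dict with "img" (400x640x3 uint8, red, green, blue), "mtx" (3x3 intrinsics, pixels), "cam_to_world" (4x4, takes a point from camera to world coordinates). Camera axes: x right, y up, looking along -z (the intrinsics and any distortion apply to the point x, -y, -z); pixel columns grow to the right and rows downward; lengths in m; the calibration is good to about 2 mm. A picture is of the moment at which its call begins. There is no depth.
- bot.job_done(): hands the job in; it is judged then, once.
The state is a dict: "time": time; "q": joint angles; "qvel": joint speeds; "tau": joint torques, N m; "tool_pos": TCP position; "eef_rot": TCP orientation; "contact_force": force on the tool from outside, world axes, zero at the start; "moment": the same for the moment, N m; "grip_width": opening from 0.0 (shut) to 1.0 (fully open); "grasp_force": force on a finger pad.
Only numpy, scipy, OpenCV 4.12 (cv2) and the standard library are available. Lean on these libraries where they do the work, as an engineer would, in place of code of your own. Each camera call takes 0.05 s, during which the arm holds its last target. There are 200 camera calls.

## Task

Dry-assemble the two model gateposts from the pieces lying about the bench. On the round plinth stand the round moulded base, on it the fluted drum, and on that the ball finial; on the square plinth stand the square shaft and on it the pyramid cap, both turned square with the plinth. Leave every piece upright and centred on the one below, and leave the white plaster pattern standing where it is.

Things in the scene. Friction and masses are not known exactly. Their poses are not given: they have to be found in the camera images.
- round_plinth: Fixed round stone plinth, a disc 110 mm across and 30 mm high, the foot of the round gatepost. Origin: centre of its underside, on the bench; its top is 30 mm above. z up.
- square_plinth: Fixed square stone plinth, 110 x 110 mm and 30 mm high, the foot of the square gatepost. Origin: centre of its underside, on the bench; its top is 30 mm above. z up, x and y parallel to its sides.
- base: Round moulded limestone base, about 190 g, 30 mm high in all: a disc 64 mm across and 14 mm high at the bottom, a groove 48 mm across, then a disc 54 mm across from 20 to 30 mm with a flat top. Origin: centre of its underside; z up. Stands upright, loose, any yaw.
- drum: Fluted round limestone drum (column section with 16 upright ribs), about 200 g, 46 mm across over the ribs, 55 mm high, flat top and bottom. Origin: centre of its underside; z up. Stands upright, loose, any yaw.
- ball: Limestone ball finial, about 190 g: a ball 52 mm across, its centre 36 mm above the underside, on a round neck 28 mm across and a flat round foot 42 mm across and 8 mm high; 62 mm high in all. Origin: centre of its underside; z up. Stands upright, loose, any yaw.
- shaft: Square limestone shaft, about 280 g, 62 mm high in all: a foot 54 x 54 mm and 12 mm high, above it a square block 44 x 44 mm up to the flat top, with a darker panel on each side. Origin: centre of its underside; z up, x and y parallel to its sides. Stands upright, loose, any yaw.
- cap: Limestone pyramid cap, about 200 g: a square slab 60 x 60 mm and 16 mm high carrying a four-sided pyramid 52 mm wide, its point 48 mm above the underside. Origin: centre of its underside; z up, x and y parallel to the slab's sides. Stands upright, loose, any yaw.
- pattern: White plaster baluster pattern, a turned spindle 165 mm tall and 60 mm across at the foot, standing loose at the far edge of the work area; it is not to be moved. Origin: centre of its underside; z up.

How it is judged:
By the outcome, as a careful person would: the job done as asked, in the order asked, and still so for the second after the job is handed in, with the robot touching nothing.
It also fails if it takes over 141 s, if anything falls off the work surface, if the arm or the gripper's body presses on something with over 40 N, if the wrist force passes 120 N, or if a joint passes its speed limit or range.

## Working session

There is one attempt and no reset: what is moved stays moved. The work goes in short steps, Python scripts to look and compute and a tool call to move; the robot and the scene stay as the last step left them, time stands still between calls to the robot, and variables do not carry over. Pictures are saved under pics/ and viewed, at most 14 in all, crops included, and the job is handed in when it is done.

Besides the shell and the picture viewer there is one more tool, called after ">>>" in YAML: its name, and indented under it one key for each argument. servo_tool: Moves the arm, as the interface text tells. Its arguments: {"type":"object","properties":{"plan":{"type":"array","items":{"type":"object","properties":{"ax":{"type":"number"},"ay":{"type":"number"},"az":{"type":"number"},"x":{"type":"number"},"y":{"type":"number"},"z":{"type":"number"},"hand":{"type":"number"}}}}},"required":["plan"]}

```bash
ls; mkdir -p pics
python3 - <<'E'
from cell import monitor, optics, bot
import cv2, numpy as np
s=monitor.observe(); print(s)
for n in("top","scene"):
    d=optics.snapshot(n); cv2.imwrite(f"pics/{n}0.png",d["img"][:,:,::-1]); print(n,d["mtx"].round(1).tolist(),d["cam_to_world"].round(3).tolist(),[k for k in d])
E
```

```text
pics
{'time': 0.0, 'q': array([-1.29168354,  0.31171835,  0.01399586,  1.51306731, -0.00441918,
        1.31918663, -0.02721241]), 'qvel': array([ 0.00074354,  0.00110653,  0.00049498, -0.00112149,  0.00093077,
       -0.00012448,  0.00024088]), 'tau': array([ 6.61705690e-04, -3.79925323e+01,  1.46278823e-01, -2.30591887e+01,
        1.23018443e-02,  1.40773715e-02, -6.51192167e-07]), 'tool_pos': array([0.17319005, 0.52125108, 0.23022095]), 'eef_rot': array([-3.13924527e+00,  7.87866777e-05,  2.82083580e+00]), 'contact_force': array([-0.36727738, -0.08463838,  0.76674872]), 'moment': array([0.00440669, 0.00237349, 0.00154948]), 'grasp_force': 0.0, 'grip_width': 1.000458508079479}
top [[513.2, 0.0, 323.8], [0.0, 513.2, 205.7], [0.0, 0.0, 1.0]] [[-0.018, 0.988, -0.154, 0.426], [-0.999, -0.022, -0.028, -0.017], [-0.031, 0.154, 0.988, 1.294], [0.0, 0.0, 0.0, 1.0]] ['img', 'mtx', 'cam_to_world']
scene [[490.0, 0.0, 319.0], [0.0, 490.0, 189.7], [0.0, 0.0, 1.0]] [[0.604, -0.63, 0.488, 1.126], [0.797, 0.478, -0.37, -0.397], [0.0, 0.613, 0.79, 0.895], [0.0, 0.0, 0.0, 1.0]] ['img', 'mtx', 'cam_to_world']
```

View pics/top0.png

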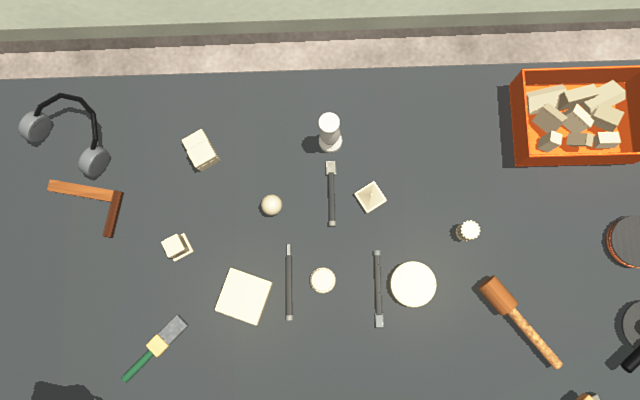

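View pics/scene0.png

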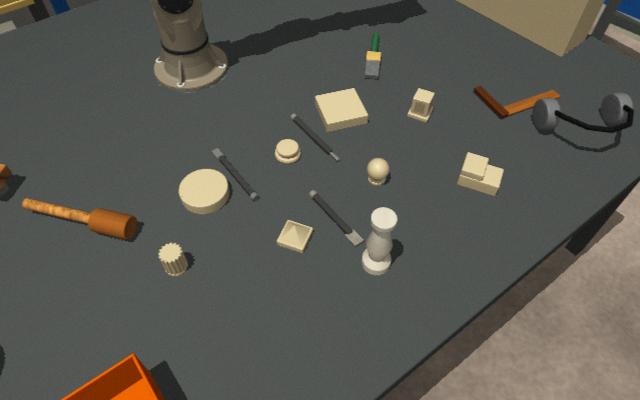

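The top view shows the round plinth at (413,284), square plinth (244,296), base (322,280), ball (271,205), cap (370,197), drum (468,231), shaft (177,246) and pattern (330,130). There is a stray block at (200,150). The scene view agrees.

```bash
cat > h.py <<'E'
from cell import monitor, optics, bot
import cv2, numpy as np
from scipy.spatial.transform import Rotation as Ro
def ray(d,uv,z):
    "pixels -> world points on plane z"
    uv=np.atleast_2d(np.asarray(uv,float)); K=d["mtx"]; T=d["cam_to_world"]
    c=np.c_[(uv[:,0]-K[0,2])/K[0,0],-(uv[:,1]-K[1,2])/K[1,1],-np.ones(len(uv))]@T[:3,:3].T
    return T[:3,3]+c*((z-T[2,3])/c[:,2])[:,None]
def proj(d,P):
    T=d["cam_to_world"]; c=(np.atleast_2d(P)-T[:3,3])@T[:3,:3]; K=d["mtx"]
    return np.c_[K[0,0]*c[:,0]/-c[:,2]+K[0,2],-K[1,1]*c[:,1]/-c[:,2]+K[1,2]]
def blobs(img,lo=120,amin=60):
    m=(img.min(2)>lo).astype(np.uint8)
    cs,_=cv2.findContours(m,cv2.RETR_EXTERNAL,cv2.CHAIN_APPROX_NONE)
    return [c for c in cs if cv2.contourArea(c)>amin]
def shift(x,y,z,yaw=None):
    "cm shift in tool axes and az (deg) from measured pose to a down-pointing pose at world x,y,z; yaw = direction of tool y (deg, mod 180)"
    s=monitor.observe(); R=Ro.from_euler("xyz",s["eef_rot"]).as_matrix()
    v=R.T@(np.array([x,y,z])-s["tool_pos"])*100
    ty=np.degrees(np.arctan2(R[1,1],R[0,1])); r=""
    if yaw is not None: r=[round(-((yaw-ty+90*1)%180-90),1)]
    print("shift",v.round(2),"az",r,"now y-dir",round(ty,1),"q7",s["q"][6].round(2),"tilt",(R[:2,2]*57.3).round(2)); return v
E
python3 - <<'E'
from h import *
d=optics.snapshot("top"); s=monitor.observe(); print(s["tool_pos"])
for c in blobs(d["img"]):
    (u,v),(w,h),a=cv2.minAreaRect(c); print((round(u),round(v)),cv2.contourArea(c),"wh",round(w,1),round(h,1),"ang",round(a), [ray(d,(u,v),z)[0,:2].round(3).tolist() for z in (0,.03,.055)])
w=optics.snapshot("wrist"); print(w["mtx"].round(1).tolist(),w["cam_to_world"].round(3).tolist()); cv2.imwrite("pics/w0.png",w["img"][:,:,::-1])
cv2.imwrite("pics/t1.png",cv2.resize(d["img"][120:330,140:500,::-1],(800,467),interpolation=cv2.INTER_CUBIC))
shift(.5,.1,.3,0)
E
```

```text
[0.1732446  0.52141674 0.23044784]
(166, 336) 661.5 wh 16.3 44.5 ang 45 [[0.311, 0.417], [0.314, 0.407], [0.316, 0.398]]
(531, 331) 195.0 wh 57.6 7.1 ang 49 [[0.307, -0.479], [0.31, -0.468], [0.312, -0.459]]
(213, 287) 96.0 wh 12.8 33.5 ang 21 [[0.427, 0.301], [0.427, 0.294], [0.427, 0.288]]
(323, 280) 503.0 wh 26.0 24.0 ang 90 [[0.44, 0.025], [0.44, 0.024], [0.44, 0.023]]
(243, 296) 2067.5 wh 46.2 47.3 ang 20 [[0.404, 0.226], [0.405, 0.22], [0.405, 0.216]]
(249, 296) 1468.0 wh 82.7 80.5 ang 82 [[0.403, 0.21], [0.404, 0.205], [0.404, 0.2]]
(172, 245) 333.5 wh 19.2 19.7 ang 63 [[0.535, 0.408], [0.532, 0.398], [0.53, 0.39]]
(179, 247) 115.5 wh 22.4 22.8 ang 63 [[0.531, 0.391], [0.528, 0.382], [0.526, 0.374]]
(397, 275) 14169.0 wh 190.2 142.0 ang 1 [[0.449, -0.161], [0.449, -0.157], [0.448, -0.155]]
(272, 204) 306.0 wh 20.0 20.0 ang 90 [[0.635, 0.152], [0.63, 0.148], [0.626, 0.145]]
(370, 196) 573.5 wh 25.5 24.4 ang 56 [[0.649, -0.1], [0.644, -0.098], [0.64, -0.096]]
(330, 167) 121.5 wh 14.0 11.0 ang 90 [[0.729, 0.001], [0.722, 0.0], [0.716, -0.0]]
(88, 157) 286.5 wh 15.4 27.7 ang 34 [[
[... 648 characters left out ...]
92]]
(323, 129) 21175.0 wh 176.9 640.5 ang 88 [[0.831, 0.019], [0.822, 0.019], [0.814, 0.018]]
(324, 26) 130.5 wh 9.0 27.0 ang 90 [[1.12, 0.012], [1.104, 0.011], [1.091, 0.01]]
(468, 20) 115.0 wh 31.0 9.0 ang 0 [[1.121, -0.375], [1.105, -0.366], [1.092, -0.359]]
(624, 16) 96.0 wh 8.9 25.3 ang 72 [[1.12, -0.787], [1.104, -0.769], [1.09, -0.754]]
(320, 18) 14655.5 wh 37.0 639.0 ang 90 [[1.141, 0.022], [1.124, 0.021], [1.111, 0.02]]
[[320.9, 0.0, 321.7], [0.0, 320.9, 198.4], [0.0, 0.0, 1.0]] [[0.314, -0.907, -0.282, 0.1], [0.949, 0.3, 0.095, 0.546], [-0.001, -0.297, 0.955, 0.374], [0.0, 0.0, 0.0, 1.0]]
shift [-44.3  -29.72  -6.89] az [np.float64(71.6)] now y-dir 71.6 q7 -0.03 tilt [-0.02 -0.08]
```

View pics/w0.png

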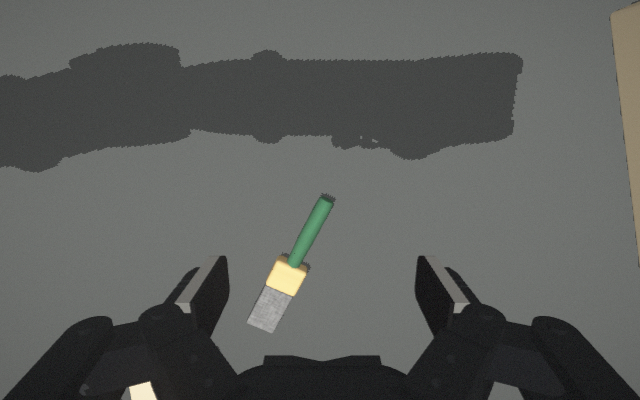

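>>> servo_tool:
  plan:
    - {"ax":0,"ay":0,"az":9,"x":-4.5,"y":-4,"z":-5,"hand":8.5}
    - {"az":18,"x":-9.5,"y":-8,"z":-5,"hand":8.5}
    - {"az":27,"x":-14,"y":-12,"z":-5,"hand":8.5}
    - {"az":36,"x":-19,"y":-16,"z":-5,"hand":8.5}
    - {"az":45,"x":-24,"y":-20,"z":-5,"hand":8.5}
    - {"az":54,"x":-28.5,"y":-24,"z":-5,"hand":8.5}
    - {"az":63,"x":-33,"y":-28,"z":-5,"hand":8.5}
    - {"az":71.6,"x":-37.7,"y":-31.8,"z":-5,"hand":8.5}

```text
validation failed for argument at $.pl...
```

Run:
```python
from h import *
w=optics.snapshot("wrist"); cv2.imwrite("pics/w1.png",w["img"][:,:,::-1]); t=optics.snapshot("top");cv2.imwrite("pics/t2.png",t["img"][:,:,::-1])
s=monitor.observe(); print(s["tool_pos"],s["qvel"].round(3),s["time"])
for n,p in dict(base=(.44,.024,.03),sq=(.405,.22,.03)).items(): print(n,proj(w,p))
print(w["img"][180:260:8,300:340:10].tolist()[0])
shift(.44,.024,.2,0)
```

```text
[0.17332322 0.52175242 0.23093814] [-0.    -0.001 -0.001 -0.004 -0.     0.     0.002] 0.3
base [[ 58.69603936 443.90452807]]
sq [[168.07019847 394.31533457]]
[[114, 117, 114], [114, 118, 115], [114, 118, 117], [115, 118, 114]]
shift [-41.   -38.83   3.12] az [np.float64(71.6)] now y-dir 71.6 q7 -0.03 tilt [-0.01 -0.04]
```

View pics/w1.png

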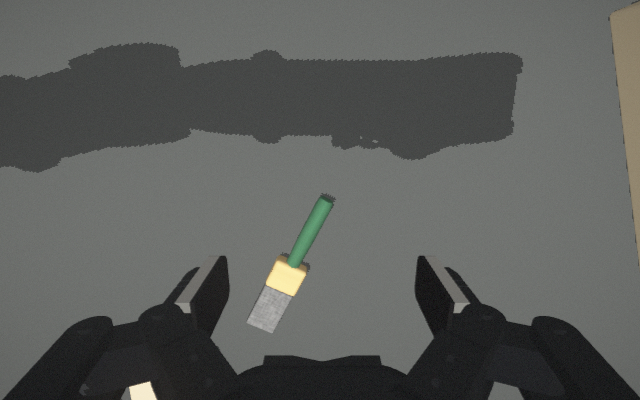

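The move was refused because each row needs every field, so the picture is unchanged.

>>> servo_tool:
  plan:
    - {"ax":0,"ay":0,"az":9,"x":-4.5,"y":-4,"z":-5,"hand":8.5}
    - {"ax":0,"ay":0,"az":18,"x":-9.5,"y":-8,"z":-5,"hand":8.5}
    - {"ax":0,"ay":0,"az":27,"x":-14,"y":-12,"z":-5,"hand":8.5}
    - {"ax":0,"ay":0,"az":36,"x":-19,"y":-16,"z":-5,"hand":8.5}
    - {"ax":0,"ay":0,"az":45,"x":-24,"y":-20,"z":-5,"hand":8.5}
    - {"ax":0,"ay":0,"az":54,"x":-28.5,"y":-24,"z":-5,"hand":8.5}
    - {"ax":0,"ay":0,"az":63,"x":-33,"y":-28,"z":-5,"hand":8.5}
    - {"ax":0,"ay":0,"az":71.6,"x":-37.7,"y":-31.8,"z":-5,"hand":8.5}

```text
time: 1.3
tool_pos: [0.4271, 0.1066, 0.2816]
eef_rot: [3.141, -0.001, 1.567]
contact_force: [1.5, 0.6, 0.0]
grip_width: 0.995
grasp_force: 0.0
```

Run:
```python
from h import *
w=optics.snapshot("wrist"); cv2.imwrite("pics/w2.png",w["img"][:,:,::-1])
s=monitor.observe(); print(s["tool_pos"],abs(s["qvel"]).max().round(3),s["time"])
for n,p in dict(base=(.44,.024,.03),sq=(.405,.22,.03)).items():
    u=proj(w,p)[0]; print(n,u, w["img"][min(int(u[1]),399),int(u[0])])
im=w["img"].astype(int); m=((im[:,:,0]-im[:,:,2]>20)&(im[:,:,0]>110)).astype(np.uint8)
for c in cv2.findContours(m,cv2.RETR_EXTERNAL,cv2.CHAIN_APPROX_NONE)[0]:
    if cv2.contourArea(c)>200: print(cv2.boundingRect(c),cv2.contourArea(c),[np.round(v,1) for v in cv2.fitEllipse(c)])
```

```text
[0.43164984 0.0959876  0.28210257] 0.035 1.35
base [332.29789083 224.61241176] [250 243 221]
sq [302.78250986  64.99797748] [158 146 123]
(288, 317, 72, 44) 2188.0 [array([323.5, 340.3]), array([44. , 67.4]), np.float64(89.3)]
(10, 281, 67, 20) 684.0 [array([ 44.1, 291.7]), array([14.8, 61.8]), np.float64(81.7)]
(464, 269, 34, 38) 618.5 [array([480.2, 287.5]), array([19.4, 43.5]), np.float64(143.7)]
(570, 231, 24, 25) 232.5 [array([579.1, 245.8]), array([12.9, 30.7]), np.float64(141.4)]
(523, 227, 26, 15) 246.0 [array([536.2, 234.1]), array([15.6, 26.6]), np.float64(82.9)]
(310, 195, 46, 46) 1580.5 [array([332.8, 217.4]), array([44.6, 45.2]), np.float64(169.5)]
(53, 190, 40, 91) 1746.0 [array([ 73.8, 236.7]), array([29.1, 86.6]), np.float64(166.6)]
(465, 105, 54, 45) 1784.0 [array([491.9, 126.9]), array([42.9, 53.3]), np.float64(83.1)]
(245, 0, 121, 127) 9776.0 [array([303.7,  61.2]), array([112.6, 120.4]), np.float64(0.2)]
```

View pics/w2.png

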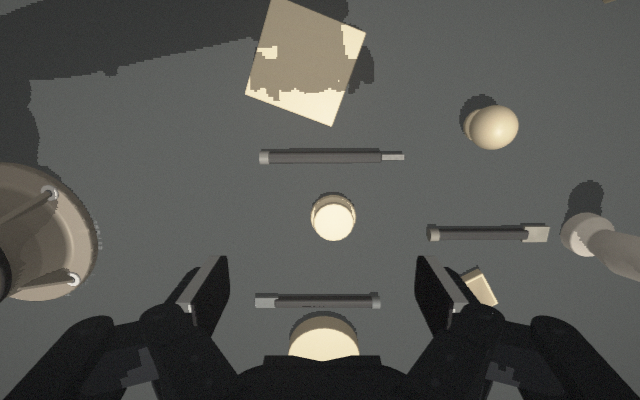

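The wrist view shows the base at (333,221), square plinth (305,62), ball (492,127), pattern foot (585,235), and the round plinth partly hidden at (323,340). I'll move over to see the round plinth fully.

>>> servo_tool:
  plan:
    - {"ax":0,"ay":0,"az":0,"x":-5,"y":1,"z":0,"hand":8.5}
    - {"ax":0,"ay":0,"az":0,"x":-10,"y":2,"z":0,"hand":8.5}
    - {"ax":0,"ay":0,"az":0,"x":-16,"y":3,"z":0,"hand":8.5}
    - {"ax":0,"ay":0,"az":0,"x":-18,"y":3,"z":0,"hand":8.5}
    - {"ax":0,"ay":0,"az":0,"x":-18,"y":3,"z":0,"hand":8.5}
    - {"ax":0,"ay":0,"az":0,"x":-18,"y":3,"z":0,"hand":8.5}
    - {"ax":0,"ay":0,"az":0,"x":-18,"y":3,"z":0,"hand":8.5}
    - {"ax":0,"ay":0,"az":0,"x":-18,"y":3,"z":0,"hand":8.5}

```text
time: 2.35
tool_pos: [0.4567, -0.0704, 0.2812]
eef_rot: [-3.141, -0.0, 1.574]
contact_force: [-0.7, 0.7, 0.2]
grip_width: 0.998
grasp_force: 0.0
```

```bash
cat >> h.py <<'E'
def circ(d,p,r,z,lo=205,save=None):
    "bright disc near world p (x,y), radius r, top height z: centroid/min circle on plane z"
    u=proj(d,(p[0],p[1],z))[0]; m=(d["img"][:,:,0]>lo).astype(np.uint8)
    cs,_=cv2.findContours(m,cv2.RETR_EXTERNAL,cv2.CHAIN_APPROX_NONE)
    c=min((c for c in cs if cv2.contourArea(c)>100),key=lambda c:np.linalg.norm(c.reshape(-1,2).mean(0)-u))
    P=ray(d,c.reshape(-1,2),z)[:,:2].astype(np.float32)*1000
    (x,y),R=cv2.minEnclosingCircle(P); M=cv2.moments(P)
    return np.round([x,y,R,M["m10"]/M["m00"],M["m01"]/M["m00"],np.sqrt(M["m00"]/np.pi)],1)
E
python3 - <<'E'
from h import *
w=optics.snapshot("wrist"); cv2.imwrite("pics/w3.png",w["img"][:,:,::-1])
s=monitor.observe(); print(s["tool_pos"],abs(s["qvel"]).max().round(3))
t=optics.snapshot("top")
for lo in (180,205): 
  for p,r,z in (((.44,.024),.027,.03),((.43,-.2),.055,.03)):
    print(lo,"wrist",circ(w,p,r,z,lo)); print("  top",circ(t,p,r,z,lo))
E
```

```text
[ 0.4566673  -0.07069603  0.28128419] 0.008
180 wrist [442.   18.9  27.6 441.9   8.1  14.7]
  top [440.5  24.   30.  439.7  23.2  28. ]
180 wrist [ 427.7 -193.6   54.4  427.6 -193.6   53.5]
  top [ 354.6 -104.2  210.1  369.5 -117.3  130.7]
205 wrist [442.1  19.4  27.5 441.9   8.   14.4]
  top [441.   15.4  28.  439.8   7.8  16. ]
205 wrist [ 427.5 -193.5   54.   427.7 -193.6   53.1]
  top [ 434.1 -199.3   80.5  428.4 -204.3   48.7]
```

View pics/w3.png

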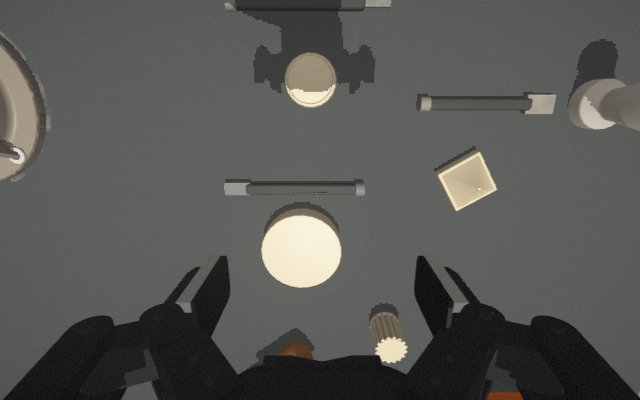

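The round plinth top is at (301,247), which casts to (0.4276, -0.1936). The cap is at (466,181), the drum at (388,335), and the base is shadowed at (310,79). I'll go above the base.

>>> servo_tool:
  plan:
    - {"ax":0,"ay":0,"az":0,"x":5,"y":-1,"z":4,"hand":8.5}
    - {"ax":0,"ay":0,"az":0,"x":9.4,"y":-1.5,"z":8,"hand":8.5}
    - {"ax":0,"ay":0,"az":0,"x":9.4,"y":-1.5,"z":12,"hand":8.5}
    - {"ax":0,"ay":0,"az":0,"x":9.4,"y":-1.5,"z":12,"hand":8.5}
    - {"ax":0,"ay":0,"az":0,"x":9.4,"y":-1.5,"z":12,"hand":8.5}
    - {"ax":0,"ay":0,"az":0,"x":9.4,"y":-1.5,"z":12,"hand":8.5}
    - {"ax":0,"ay":0,"az":0,"x":9.4,"y":-1.5,"z":12,"hand":8.5}
    - {"ax":0,"ay":0,"az":0,"x":9.4,"y":-1.5,"z":12,"hand":8.5}

```text
time: 3.45
tool_pos: [0.442, 0.0222, 0.1619]
eef_rot: [3.14, -0.0, 1.571]
contact_force: [0.4, -0.6, 0.7]
grip_width: 0.992
grasp_force: 0.0
```

```bash
cat >> h.py <<'E'
def warm(d,p,z,lo=90,k=15):
    "warm-coloured blob containing world p at height z -> contour px"
    im=d["img"].astype(int); m=((im[:,:,0]-im[:,:,2]>k)&(im[:,:,0]>lo)).astype(np.uint8)
    u=proj(d,(p[0],p[1],z))[0]
    cs,_=cv2.findContours(m,cv2.RETR_EXTERNAL,cv2.CHAIN_APPROX_NONE)
    return max((c for c in cs if cv2.contourArea(c)>60),key=lambda c:cv2.pointPolygonTest(c,(float(u[0]),float(u[1])),True))
E
python3 - <<'E'
from h import *
w=optics.snapshot("wrist"); cv2.imwrite("pics/w4.png",w["img"][:,:,::-1])
print(monitor.observe()["tool_pos"])
for lo in (150,180,205): print(circ(w,(.44,.024),.027,.03,lo))
c=warm(w,(.44,.024),.03); print(cv2.boundingRect(c))
P=ray(w,c.reshape(-1,2),.03)[:,:2]; print("at .03",P.min(0),P.max(0)); P=ray(w,c.reshape(-1,2),.0)[:,:2]; print("at 0",P.min(0),P.max(0))
E
```

```text
[0.44184283 0.02224519 0.16173407]
[441.4  30.6  29.7 441.3  30.7  28.8]
[441.2  30.4  29.3 441.3  27.6  26.6]
[441.1  30.4  29.  441.4  27.5  26.2]
(289, 144, 67, 68)
at .03 [0.41204884 0.00088494] [0.47049793 0.06156108]
at 0 [ 0.40892982 -0.00973649] [0.47374192 0.05754509]
```

View pics/w4.png

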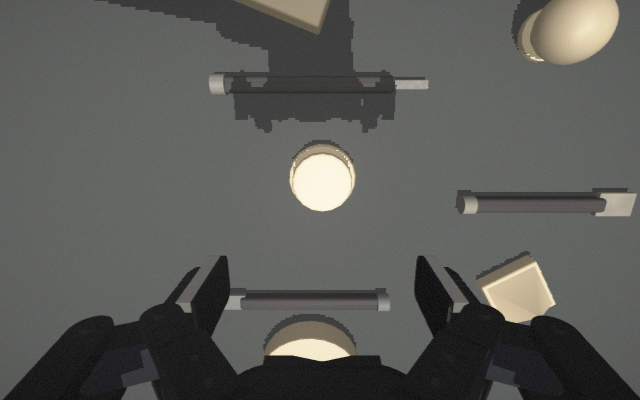

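```bash
cat >> h.py <<'E'
def snap(n,name):
    d=optics.snapshot(n); cv2.imwrite(f"pics/{name}.png",d["img"][:,:,::-1]); np.savez(f"pics/{name}.npz",**d); return d
E
python3 - <<'E'
from h import *
w=snap("wrist","w5"); s=monitor.observe()
T=np.eye(4);T[:3,:3]=Ro.from_euler("xyz",s["eef_rot"]).as_matrix();T[:3,3]=s["tool_pos"]
C=np.linalg.inv(T)@w["cam_to_world"]; print(C.round(4).tolist())
def at(p,e):
    T=np.eye(4);T[:3,:3]=Ro.from_euler("xyz",e).as_matrix();T[:3,3]=p; return dict(mtx=w["mtx"],cam_to_world=T@C)
w3=at([0.4566673,-0.07069603,0.28128419],[-3.141,0,1.574]); w2=at([0.43164984,0.0959876,0.28210257],[3.141,-.001,1.567])
a=ray(w,[(322,211),(243,290),(216,84)],.03);
print("w4 base low edge, tool1 , tool2(z.005)",ray(w,[(322,211)],.03),ray(w,[(386,300),(234,300),(215,84)],.005))
print("w3",ray(w3,[(311,106)],.03),ray(w3,[(362,188),(242,188)],.005))
print("w2",ray(w2,[(333,240)],.03),ray(w2,[(378,300),(265,157)],.005))
E
```

```text
[[0.0007, 0.9549, 0.2968, 0.0763], [1.0, -0.0006, -0.0004, -0.001], [-0.0002, 0.2968, -0.9549, -0.1438], [0.0, 0.0, 0.0, 1.0]]
w4 base low edge, tool1 , tool2(z.005) [[0.44110967 0.00099536 0.03      ]] [[ 0.51086559 -0.11038771  0.005     ]
 [ 0.34563613 -0.11046503  0.005     ]
 [ 0.34661122  0.1108552   0.005     ]]
w3 [[ 0.44267638 -0.00277012  0.03      ]] [[ 0.51043962 -0.10999853  0.005     ]
 [ 0.34756032 -0.11065191  0.005     ]]
w2 [[ 0.4457659  -0.00919281  0.03      ]] [[ 0.51597353 -0.12054542  0.005     ]
 [ 0.35604143  0.09920992  0.005     ]]
```

>>> servo_tool:
  plan:
    - {"ax":0,"ay":0,"az":0,"x":0.6,"y":-0.05,"z":5,"hand":8.5}
    - {"ax":0,"ay":0,"az":0,"x":0.6,"y":-0.05,"z":10,"hand":8.5}
    - {"ax":0,"ay":0,"az":0,"x":0.6,"y":-0.05,"z":13,"hand":8.5}
    - {"ax":0,"ay":0,"az":0,"x":0.6,"y":-0.05,"z":14.8,"hand":8.5}
    - {"ax":0,"ay":0,"az":0,"x":0.6,"y":-0.05,"z":14.8,"hand":8.5}
    - {"ax":0,"ay":0,"az":0,"x":0.6,"y":-0.05,"z":14.8,"hand":4}
    - {"ax":0,"ay":0,"az":0,"x":0.6,"y":-0.05,"z":14.8,"hand":4}
    - {"ax":0,"ay":0,"az":0,"x":0.6,"y":-0.05,"z":14.8,"hand":4}

```text
time: 4.55
tool_pos: [0.4424, 0.0285, 0.0149]
eef_rot: [3.139, -0.001, 1.571]
contact_force: [-0.2, 0.1, 6.0]
grip_width: 0.602
grasp_force: 61.4
```

>>> servo_tool:
  plan:
    - {"ax":0,"ay":0,"az":0,"x":0,"y":0,"z":-3,"hand":4}
    - {"ax":0,"ay":0,"az":0,"x":0,"y":0,"z":-7,"hand":4}
    - {"ax":0,"ay":0,"az":0,"x":-5,"y":-0.4,"z":-7,"hand":4}
    - {"ax":0,"ay":0,"az":0,"x":-11,"y":-0.8,"z":-7,"hand":4}
    - {"ax":0,"ay":0,"az":0,"x":-17,"y":-1.2,"z":-7,"hand":4}
    - {"ax":0,"ay":0,"az":0,"x":-22.2,"y":-1.4,"z":-6,"hand":4}
    - {"ax":0,"ay":0,"az":0,"x":-22.2,"y":-1.4,"z":-5,"hand":4}
    - {"ax":0,"ay":0,"az":0,"x":-22.2,"y":-1.4,"z":-5,"hand":4}

```text
time: 5.55
tool_pos: [0.4263, -0.1927, 0.0628]
eef_rot: [-3.14, -0.002, 1.571]
contact_force: [0.4, 0.4, -1.3]
grip_width: 0.604
grasp_force: 63.7
```

Run:
```python
from h import *
s=monitor.observe(); print(s["tool_pos"],s["grip_width"],s["contact_force"])
w=snap("wrist","w6")
for n in("wrist",):
    c=warm(w,(.428,-.194),.06); P=ray(w,c.reshape(-1,2),.03)[:,:2]; print(P.min(0),P.max(0))
s=monitor.observe(); print(s["tool_pos"]); shift(.428,-.1931,.0455)
```

```text
[ 0.42632149 -0.19269477  0.06276057] 0.6035583786739063 [ 0.35564467  0.36595154 -1.29376788]
[ 0.37340145 -0.25880642] [ 0.48211956 -0.13621157]
[ 0.42696723 -0.19201146  0.06304339]
shift [-0.11  0.1   1.75] az  now y-dir 0.1 q7 0.68 tilt [-0.05  0.1 ]
```

View pics/w6.png

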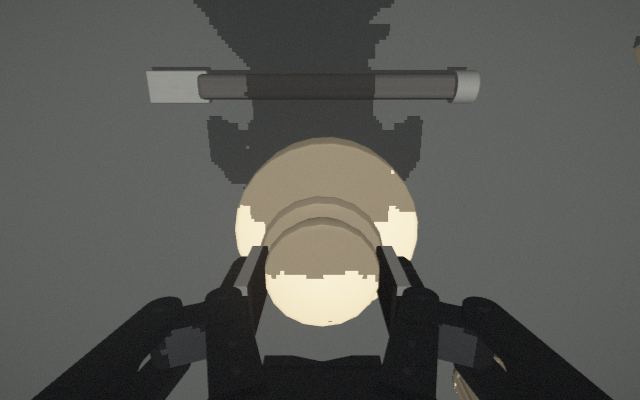

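The base is held between the pads with its top disc at rows 217–326. The round plinth is below at columns 235–418.

Run:
```python
from h import *
w=np.load("pics/w6.npz"); w={k:w[k] for k in w}
a=ray(w,[(322,216.5),(322,326),(264.5,272),(379.5,272)],.0777); print(a, a[:2].mean(0),a[2:].mean(0))
c=warm(w,(.428,-.194),.06).reshape(-1,2); c=c[c[:,1]<245]   # plinth top rim: above row 245
P=ray(w,c,.03)[:,:2]
sel=P; A=np.c_[2*sel,np.ones(len(sel))]; x=np.linalg.lstsq(A,(sel**2).sum(1),rcond=None)[0]; print("plinth fit",x[:2],np.sqrt(x[2]+(x[:2]**2).sum()))
```

```text
[[ 0.42532131 -0.16450933  0.0777    ]
 [ 0.42537905 -0.22037479  0.0777    ]
 [ 0.39934    -0.1912905   0.0777    ]
 [ 0.45133655 -0.19118941  0.0777    ]] [ 0.42535018 -0.19244206  0.0777    ] [ 0.42533827 -0.19123996  0.0777    ]
plinth fit [ 0.42761388 -0.19079474] 0.05355603161589786
```

>>> servo_tool:
  plan:
    - {"ax":0,"ay":0,"az":0,"x":-0.12,"y":0.19,"z":0.5,"hand":4}
    - {"ax":0,"ay":0,"az":0,"x":-0.12,"y":0.19,"z":1.2,"hand":4}
    - {"ax":0,"ay":0,"az":0,"x":-0.12,"y":0.19,"z":1.75,"hand":4}
    - {"ax":0,"ay":0,"az":0,"x":-0.12,"y":0.19,"z":1.75,"hand":4}
    - {"ax":0,"ay":0,"az":0,"x":-0.12,"y":0.19,"z":1.75,"hand":8.5}
    - {"ax":0,"ay":0,"az":0,"x":-0.12,"y":0.19,"z":1.75,"hand":8.5}
    - {"ax":0,"ay":0,"az":0,"x":-0.12,"y":0.19,"z":1.75,"hand":8.5}
    - {"ax":0,"ay":0,"az":0,"x":-0.12,"y":0.19,"z":1.75,"hand":8.5}

```text
time: 6.6
tool_pos: [0.4291, -0.1949, 0.0459]
eef_rot: [3.141, 0.0, 1.571]
contact_force: [-0.1, -0.1, 0.2]
grip_width: 0.999
grasp_force: 0.0
```

>>> servo_tool:
  plan:
    - {"ax":0,"ay":0,"az":0,"x":0,"y":0,"z":-4,"hand":8.5}
    - {"ax":0,"ay":0,"az":0,"x":0,"y":0,"z":-10,"hand":8.5}
    - {"ax":0,"ay":0,"az":0,"x":0,"y":0,"z":-16,"hand":8.5}
    - {"ax":0,"ay":0,"az":0,"x":-3,"y":3,"z":-20,"hand":8.5}
    - {"ax":0,"ay":0,"az":0,"x":-7,"y":6,"z":-20,"hand":8.5}
    - {"ax":0,"ay":0,"az":0,"x":-9,"y":8,"z":-20,"hand":8.5}
    - {"ax":0,"ay":0,"az":0,"x":-9,"y":8,"z":-20,"hand":8.5}
    - {"ax":0,"ay":0,"az":0,"x":-9,"y":8,"z":-20,"hand":8.5}

```text
time: 7.6
tool_pos: [0.5084, -0.2842, 0.2454]
eef_rot: [-3.14, -0.001, 1.571]
contact_force: [0.0, 1.1, 0.3]
grip_width: 0.998
grasp_force: 0.0
```

Run:
```python
from h import *
s=monitor.observe(); print(s["tool_pos"],s["time"]); w=snap("wrist","w7"); t=snap("top","t7")
for p in (.4276,-.1936),(.55,-.33): print(proj(w,(p[0],p[1],.055)))
```

```text
[ 0.50841914 -0.28417736  0.24542545] 7.6
[[240.87554369  83.52181765]]
[[360.44838462 214.39948986]]
```

View pics/w7.png

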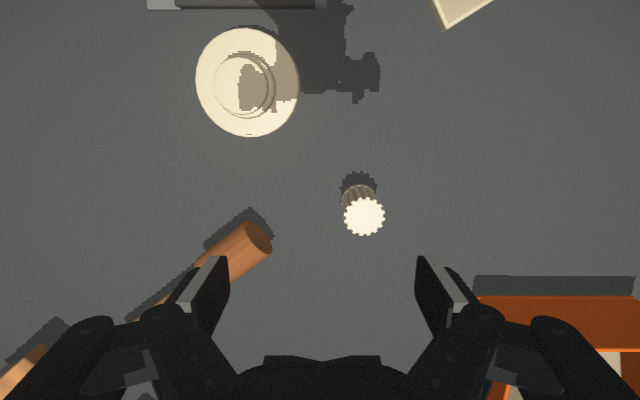

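The base stands on the round plinth at about (244,83). The drum top is at (363,216).

Run:
```python
from h import *
w=np.load("pics/w7.npz"); w={k:w[k] for k in w}
print("drum",circ(w,(.56,-.33),.023,.055,190),circ(w,(.56,-.33),.023,.055,215))
c=warm(w,(.4276,-.1936),.055,lo=70).reshape(-1,2); print(cv2.boundingRect(c))
g=cv2.cvtColor(w["img"],cv2.COLOR_RGB2GRAY)[20:150,180:320]
e=cv2.Canny(g,40,100); cv2.imwrite("pics/e.png",cv2.resize(np.hstack([g,e]),None,fx=2.8,fy=2.8,interpolation=cv2.INTER_CUBIC))
P=ray(w,c,.03)[:,:2]; print("plinth bbox",P.min(0),P.max(0), cv2.minEnclosingCircle((P*1000).astype(np.float32)))
shift(.56,-.33,.2)
```

```text
drum [ 553.9 -332.5   22.9  553.9 -332.5   21.2] [ 553.8 -332.5   22.8  553.9 -332.5   20.8]
(195, 27, 106, 111)
plinth bbox [ 0.37303078 -0.24828148] [ 0.48395027 -0.13894165] ((428.5457763671875, -193.86172485351562), 55.51545333862305)
shift [-4.63  5.13  4.58] az  now y-dir 0.1 q7 0.73 tilt [-0.    0.07]
```

View pics/e.png

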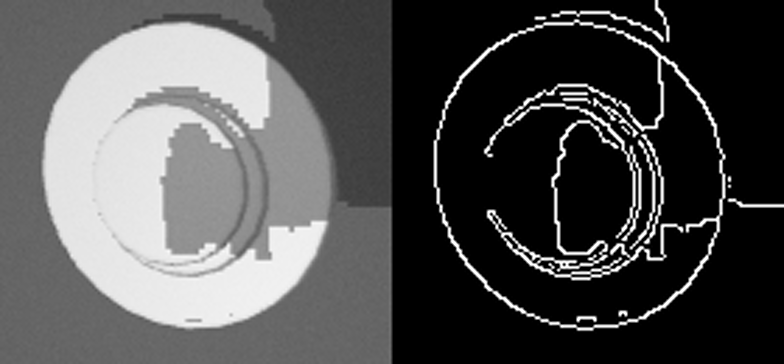

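The zoom shows the base's top disc at columns 213–268, rows 56–115 in the full image.

Run:
```python
from h import *
w=np.load("pics/w7.npz"); w={k:w[k] for k in w}
print(ray(w,[(213.2,85),(268.2,85),(241,55.7),(241,115)],.06))
# lower disc right edge 267/2.8+180, bottom 277/2.8+20 at z .03-.044
print(ray(w,[(275.4,86)],.044),ray(w,[(245,118.9)],.044))
```

```text
[[ 0.40188836 -0.19519555  0.06      ]
 [ 0.45515666 -0.19513465  0.06      ]
 [ 0.43072772 -0.16906019  0.06      ]
 [ 0.42675478 -0.22330929  0.06      ]]
[[ 0.45988695 -0.19545767  0.044     ]] [[ 0.42673004 -0.22799948  0.044     ]]
```

>>> servo_tool:
  plan:
    - {"ax":0,"ay":0,"az":10,"x":3,"y":-3,"z":0,"hand":8.5}
    - {"ax":0,"ay":0,"az":20,"x":6,"y":-6,"z":1,"hand":8.5}
    - {"ax":0,"ay":0,"az":30,"x":9.1,"y":-8,"z":4.5,"hand":8.5}
    - {"ax":0,"ay":0,"az":40,"x":9.1,"y":-8,"z":4.5,"hand":8.5}
    - {"ax":0,"ay":0,"az":50,"x":9.1,"y":-8,"z":4.5,"hand":8.5}
    - {"ax":0,"ay":0,"az":60,"x":9.1,"y":-8,"z":4.5,"hand":8.5}
    - {"ax":0,"ay":0,"az":70,"x":9.1,"y":-8,"z":4.5,"hand":8.5}
    - {"ax":0,"ay":0,"az":80,"x":9.1,"y":-8,"z":4.5,"hand":8.5}

```text
time: 8.7
tool_pos: [0.4286, -0.1928, 0.2009]
eef_rot: [-3.14, -0.001, 0.17]
contact_force: [-0.7, 0.1, -0.4]
grip_width: 0.996
grasp_force: 0.0
```

>>> servo_tool:
  plan:
    - {"ax":0,"ay":0,"az":10,"x":0,"y":0,"z":0,"hand":8.5}
    - {"ax":0,"ay":0,"az":10,"x":0,"y":0,"z":0,"hand":8.5}
    - {"ax":0,"ay":0,"az":10,"x":0,"y":0,"z":4,"hand":8.5}
    - {"ax":0,"ay":0,"az":10,"x":0,"y":0,"z":8,"hand":8.5}
    - {"ax":0,"ay":0,"az":10,"x":0,"y":0,"z":8,"hand":8.5}
    - {"ax":0,"ay":0,"az":10,"x":0,"y":0,"z":8,"hand":8.5}
    - {"ax":0,"ay":0,"az":10,"x":0,"y":0,"z":8,"hand":8.5}
    - {"ax":0,"ay":0,"az":10,"x":0,"y":0,"z":8,"hand":8.5}

```text
time: 9.7
tool_pos: [0.43, -0.1942, 0.122]
eef_rot: [3.141, -0.002, 0.001]
contact_force: [-0.9, 0.1, -0.1]
grip_width: 0.996
grasp_force: 0.0
```

Run:
```python
from h import *
w=snap("wrist","w8"); c=warm(w,(.428,-.194),.055,lo=70).reshape(-1,2)
P=ray(w,c,.03)[:,:2]; print("plinth",P.min(0),P.max(0),(P.min(0)+P.max(0))/2)
s=monitor.observe(); print(s["tool_pos"],s["eef_rot"]); shift(.4288,-.1932,.0455,-90)
```

```text
plinth [ 0.37335664 -0.24841589] [ 0.48464592 -0.13937736] [ 0.42900128 -0.19389662]
[ 0.42973347 -0.19410827  0.12172195] [ 3.14134181e+00 -1.96850118e-03  9.28960702e-04]
shift [-0.11 -0.09  7.62] az [np.float64(0.1)] now y-dir -89.9 q7 -0.8 tilt [ 0.11 -0.01]
```

>>> servo_tool:
  plan:
    - {"ax":0,"ay":0,"az":0,"x":-0.1,"y":0.1,"z":3,"hand":8.5}
    - {"ax":0,"ay":0,"az":0,"x":-0.1,"y":0.1,"z":6,"hand":8.5}
    - {"ax":0,"ay":0,"az":0,"x":-0.1,"y":0.1,"z":7.6,"hand":8.5}
    - {"ax":0,"ay":0,"az":0,"x":-0.1,"y":0.1,"z":7.6,"hand":8.5}
    - {"ax":0,"ay":0,"az":0,"x":-0.1,"y":0.1,"z":7.6,"hand":8.5}
    - {"ax":0,"ay":0,"az":0,"x":-0.1,"y":0.1,"z":7.6,"hand":5}
    - {"ax":0,"ay":0,"az":0,"x":-0.1,"y":0.1,"z":7.6,"hand":5}
    - {"ax":0,"ay":0,"az":0,"x":-0.1,"y":0.1,"z":7.6,"hand":5}

```text
time: 10.75
tool_pos: [0.4288, -0.1954, 0.0462]
eef_rot: [3.142, -0.002, 0.001]
contact_force: [-0.7, 1.4, 8.8]
grip_width: 0.605
grasp_force: 61.0
```

Run:
```python
from h import *
s=monitor.observe(); print(s["tool_pos"],s["contact_force"],s["grasp_force"]); shift(.4288,-.195,.0455,-90)
```

```text
[ 0.4287576  -0.1953725   0.04619214] [-0.6683647   1.37295484  8.75869843] 60.98118782043457
shift [ 0.   -0.04  0.07] az [np.float64(0.0)] now y-dir -90.0 q7 -0.69 tilt [ 0.11 -0.  ]
```

>>> servo_tool:
  plan:
    - {"ax":0,"ay":0,"az":0,"x":0,"y":-0.02,"z":0,"hand":8.5}
    - {"ax":0,"ay":0,"az":0,"x":0,"y":0,"z":0,"hand":8.5}
    - {"ax":0,"ay":0,"az":0,"x":0,"y":0,"z":-4,"hand":8.5}
    - {"ax":0,"ay":0,"az":0,"x":2,"y":2,"z":-9,"hand":8.5}
    - {"ax":0,"ay":0,"az":0,"x":6,"y":6,"z":-10,"hand":8.5}
    - {"ax":0,"ay":0,"az":0,"x":10,"y":10,"z":-10,"hand":8.5}
    - {"ax":0,"ay":0,"az":0,"x":12.6,"y":13.9,"z":-10,"hand":8.5}
    - {"ax":0,"ay":0,"az":0,"x":12.6,"y":13.9,"z":-10,"hand":8.5}

```text
time: 11.75
tool_pos: [0.5536, -0.3376, 0.1436]
eef_rot: [3.138, 0.002, -0.003]
contact_force: [-1.0, 0.7, -0.5]
grip_width: 0.996
grasp_force: 0.0
```

>>> servo_tool:
  plan:
    - {"ax":0,"ay":0,"az":0,"x":0,"y":0,"z":0,"hand":8.5}
    - {"ax":0,"ay":0,"az":0,"x":0,"y":0,"z":0,"hand":8.5}
    - {"ax":0,"ay":0,"az":0,"x":0,"y":0,"z":0,"hand":8.5}
    - {"ax":0,"ay":0,"az":0,"x":0,"y":0,"z":0,"hand":8.5}
    - {"ax":0,"ay":0,"az":0,"x":0,"y":0,"z":0,"hand":8.5}
    - {"ax":0,"ay":0,"az":0,"x":0,"y":0,"z":0,"hand":8.5}
    - {"ax":0,"ay":0,"az":0,"x":0,"y":0,"z":0,"hand":8.5}
    - {"ax":0,"ay":0,"az":0,"x":0,"y":0,"z":0,"hand":8.5}

```text
time: 12.75
tool_pos: [0.5541, -0.3339, 0.1448]
eef_rot: [3.142, 0.0, 0.0]
contact_force: [0.0, -0.5, -0.9]
grip_width: 0.998
grasp_force: 0.0
```

Run:
```python
from h import *
w=snap("wrist","w9"); s=monitor.observe(); print(s["tool_pos"])
for lo in (150,190): print("drum",circ(w,(.555,-.333),.023,.055,lo))
t=snap("top","t9"); print("drum top",circ(t,(.555,-.333),.023,.055,190))
print(proj(w,(.428,-.194,.06)))
shift(.555,-.334,.02,-90)
```

```text
[ 0.55407661 -0.33388207  0.14476845]
drum [ 553.8 -332.5   23.3  554.  -332.6   20.9]
drum [ 563.6 -331.9   19.4  567.4 -333.9   10.6]
drum top [ 533.7 -411.1  223.1  536.4 -426.4  113.6]
[[160.46953592 341.20407874]]
shift [ 0.09  0.02 12.48] az [np.float64(0.0)] now y-dir -90.0 q7 -0.66 tilt [0. 0.]
```

View pics/w9.png

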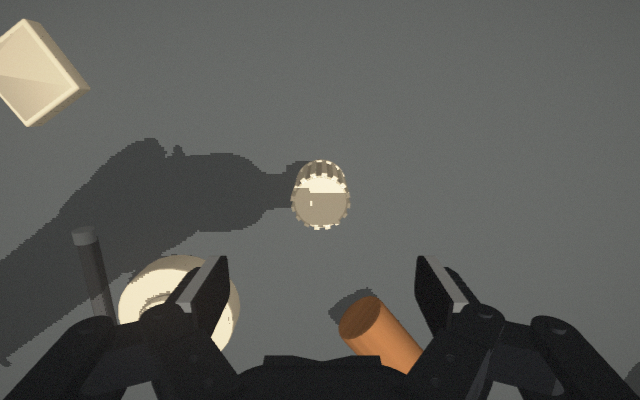

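Drum top is at (321,200), base and plinth at (180,300), cap at upper left. I'll grip the drum.

>>> servo_tool:
  plan:
    - {"ax":0,"ay":0,"az":0,"x":0,"y":-0.1,"z":5,"hand":8.5}
    - {"ax":0,"ay":0,"az":0,"x":0,"y":-0.1,"z":10,"hand":8.5}
    - {"ax":0,"ay":0,"az":0,"x":0,"y":-0.1,"z":13,"hand":8.5}
    - {"ax":0,"ay":0,"az":0,"x":0,"y":-0.1,"z":13,"hand":8.5}
    - {"ax":0,"ay":0,"az":0,"x":0,"y":-0.1,"z":13,"hand":3.5}
    - {"ax":0,"ay":0,"az":0,"x":0,"y":-0.1,"z":13,"hand":3.5}
    - {"ax":0,"ay":0,"az":0,"x":0,"y":-0.1,"z":13,"hand":3.5}
    - {"ax":0,"ay":0,"az":0,"x":0,"y":-0.1,"z":13,"hand":3.5}

```text
time: 13.85
tool_pos: [0.5555, -0.3338, 0.0172]
eef_rot: [3.14, -0.004, 0.001]
contact_force: [0.1, 0.2, 6.6]
grip_width: 0.524
grasp_force: 61.7
```

Run:
```python
from h import *
w=snap("wrist","w10"); s=monitor.observe(); print(s["tool_pos"],s["grasp_force"],s["grip_width"]*85)
for lo in (110,150,190): print("drum",circ(w,(.555,-.333),.023,.055,lo))
im=w["img"].astype(int); m=((im[:,:,0]-im[:,:,2]>15)&(im[:,:,0]>90)).astype(np.uint8)
c=warm(w,(.554,-.333),.055); P=ray(w,c.reshape(-1,2),.055); print("bbox",P.min(0),P.max(0),(P.min(0)+P.max(0))/2)
```

```text
[ 0.55548353 -0.33377277  0.01722484] 61.704039573669434 44.62035403857758
drum [ 565.6 -333.3   35.4  561.7 -333.3   26.4]
drum [ 553.5 -333.4   23.2  553.7 -333.2   20.9]
drum [ 571.2 -339.8    7.9  572.1 -339.1    4.1]
bbox [ 0.53047166 -0.35603215  0.055     ] [ 0.59477893 -0.31073958  0.055     ] [ 0.5626253  -0.33338586  0.055     ]
```

>>> servo_tool:
  plan:
    - {"ax":0,"ay":0,"az":0,"x":0,"y":0,"z":-5,"hand":3.5}
    - {"ax":0,"ay":0,"az":0,"x":0,"y":0,"z":-10,"hand":3.5}
    - {"ax":0,"ay":0,"az":0,"x":-4,"y":-4.5,"z":-10,"hand":3.5}
    - {"ax":0,"ay":0,"az":0,"x":-8,"y":-9,"z":-10,"hand":3.5}
    - {"ax":0,"ay":0,"az":0,"x":-12.5,"y":-13.9,"z":-10,"hand":3.5}
    - {"ax":0,"ay":0,"az":0,"x":-12.5,"y":-13.9,"z":-9,"hand":3.5}
    - {"ax":0,"ay":0,"az":0,"x":-12.5,"y":-13.9,"z":-8,"hand":3.5}
    - {"ax":0,"ay":0,"az":0,"x":-12.5,"y":-13.9,"z":-8,"hand":3.5}

```text
time: 14.9
tool_pos: [0.4294, -0.1952, 0.0945]
eef_rot: [3.14, 0.0, -0.001]
contact_force: [-0.6, 0.7, -1.8]
grip_width: 0.526
grasp_force: 62.7
```

>>> servo_tool:
  plan:
    - {"ax":0,"ay":0,"az":0,"x":0,"y":0,"z":0,"hand":3.5}
    - {"ax":0,"ay":0,"az":0,"x":0,"y":0,"z":0,"hand":3.5}
    - {"ax":0,"ay":0,"az":0,"x":0,"y":0,"z":0,"hand":3.5}
    - {"ax":0,"ay":0,"az":0,"x":0,"y":0,"z":0,"hand":3.5}
    - {"ax":0,"ay":0,"az":0,"x":0,"y":0,"z":0,"hand":3.5}
    - {"ax":0,"ay":0,"az":0,"x":0,"y":0,"z":0,"hand":3.5}
    - {"ax":0,"ay":0,"az":0,"x":0,"y":0,"z":0,"hand":3.5}
    - {"ax":0,"ay":0,"az":0,"x":0,"y":0,"z":0,"hand":3.5}

```text
time: 15.9
tool_pos: [0.429, -0.1938, 0.0948]
eef_rot: [-3.142, -0.0, 0.0]
contact_force: [0.1, -0.7, -2.1]
grip_width: 0.524
grasp_force: 62.7
```

Run:
```python
from h import *
w=snap("wrist","w11"); s=monitor.observe(); print(s["tool_pos"],s["grasp_force"])
t=snap("scene","s11"); shift(.4303,-.1952,.0777,-90)
u=proj(t,(.43,-.19,.08))[0].astype(int); print(u)
a=w["img"][60:390,140:500,::-1]; b=t["img"][u[1]-45:u[1]+45,u[0]-50:u[0]+50,::-1]
b=cv2.resize(b,(367,330),interpolation=cv2.INTER_CUBIC); cv2.imwrite("pics/c11.png",np.hstack([a,b]))
```

```text
[ 0.42905615 -0.1938071   0.09480923] 62.66459941864014
shift [0.13 0.14 1.71] az [np.float64(0.0)] now y-dir -90.0 q7 -0.75 tilt [0. 0.]
[200 172]
```

View pics/c11.png

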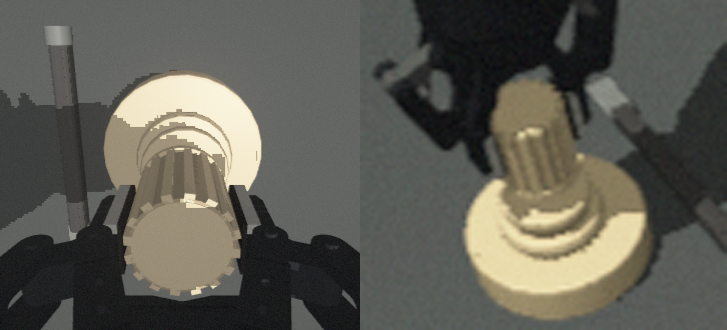

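The wrist crop shows the drum top at columns 124–241, rows 201–294, over the base's lower disc (137–233) and the plinth (104–261). The scene crop shows the drum upright above the base.

Run:
```python
from h import *
w=np.load("pics/w11.npz"); w={k:w[k] for k in w}
print("drum top",ray(w,[(322,260.5),(322,354.5),(263.5,308),(381.5,308)],.1326))
print("base low",ray(w,[(277,212),(373,212)],.044)); print("plinth",ray(w,[(244,208),(401,208)],.03))
print("base far edge: lower disc",ray(w,[(322,171)],.044),"upper disc",ray(w,[(322,186)],.06),"plinth far",ray(w,[(322,133)],.03))
```

```text
drum top [[ 0.44698916 -0.1935708   0.1326    ]
 [ 0.40432605 -0.19363805  0.1326    ]
 [ 0.42648148 -0.17098555  0.1326    ]
 [ 0.42656029 -0.21660151  0.1326    ]]
base low [[ 0.43407692 -0.16467288  0.044     ]
 [ 0.43417039 -0.22641343  0.044     ]]
plinth [[ 0.43193225 -0.14004975  0.03      ]
 [ 0.4320946  -0.24786881  0.03      ]]
base far edge: lower disc [[ 0.46102464 -0.19357415  0.044     ]] upper disc [[ 0.45574445 -0.19357788  0.06      ]] plinth far [[ 0.48274038 -0.19354395  0.03      ]]
```

>>> servo_tool:
  plan:
    - {"ax":0,"ay":0,"az":0,"x":0.23,"y":0.13,"z":0.6,"hand":3.5}
    - {"ax":0,"ay":0,"az":0,"x":0.23,"y":0.13,"z":1.3,"hand":3.5}
    - {"ax":0,"ay":0,"az":0,"x":0.23,"y":0.13,"z":1.7,"hand":3.5}
    - {"ax":0,"ay":0,"az":0,"x":0.23,"y":0.13,"z":1.7,"hand":3.5}
    - {"ax":0,"ay":0,"az":0,"x":0.23,"y":0.13,"z":1.7,"hand":3.5}
    - {"ax":0,"ay":0,"az":0,"x":0.23,"y":0.13,"z":1.7,"hand":3.5}
    - {"ax":0,"ay":0,"az":0,"x":0.23,"y":0.13,"z":1.7,"hand":3.5}
    - {"ax":0,"ay":0,"az":0,"x":0.23,"y":0.13,"z":1.7,"hand":3.5}

```text
time: 17.0
tool_pos: [0.4314, -0.1951, 0.0778]
eef_rot: [-3.142, -0.0, 0.0]
contact_force: [-0.7, -0.1, -1.5]
grip_width: 0.526
grasp_force: 63.0
```

>>> servo_tool:
  plan:
    - {"ax":0,"ay":0,"az":0,"x":0,"y":0,"z":0.05,"hand":3.5}
    - {"ax":0,"ay":0,"az":0,"x":0,"y":0,"z":0.05,"hand":8.5}
    - {"ax":0,"ay":0,"az":0,"x":0,"y":0,"z":0.05,"hand":8.5}
    - {"ax":0,"ay":0,"az":0,"x":0,"y":0,"z":0.05,"hand":8.5}
    - {"ax":0,"ay":0,"az":0,"x":0,"y":0,"z":-4,"hand":8.5}
    - {"ax":0,"ay":0,"az":0,"x":0,"y":0,"z":-10,"hand":8.5}
    - {"ax":0,"ay":0,"az":0,"x":0,"y":0,"z":-16,"hand":8.5}
    - {"ax":0,"ay":0,"az":0,"x":0,"y":0,"z":-16,"hand":8.5}

```text
time: 18.0
tool_pos: [0.4341, -0.1974, 0.2425]
eef_rot: [3.139, -0.01, 0.0]
contact_force: [0.3, 0.3, -1.3]
grip_width: 0.994
grasp_force: 0.0
```

Run:
```python
from h import *
w=snap("wrist","w12"); s=monitor.observe(); print(s["tool_pos"])
t=snap("scene","s12"); tt=snap("top","t12")
c=warm(tt,(.63,.148),.036).reshape(-1,2); P=ray(tt,c,.036); print("ball top-cam",(P.min(0)+P.max(0))/2,P.max(0)-P.min(0))
for lo in(120,190): print("drum",circ(w,(.4287,-.195),.023,.115,lo),"top",circ(tt,(.4287,-.195),.023,.115,lo))
u=proj(t,(.43,-.19,.06))[0].astype(int); v=proj(w,(.43,-.19,.06))[0].astype(int)
a=w["img"][max(v[1]-90,0):max(v[1]-90,0)+180,v[0]-100:v[0]+100,::-1]; b=t["img"][u[1]-45:u[1]+45,u[0]-50:u[0]+50,::-1]
print(v); cv2.imwrite("pics/c12.png",np.hstack([cv2.resize(i,(400,360),interpolation=cv2.INTER_CUBIC) for i in (a,b)]))
shift(.628,.148,.25,0)
```

```text
[ 0.4326428  -0.19595118  0.23986417]
ball top-cam [0.62948021 0.15010424 0.036     ] [0.05074569 0.05005815 0.        ]
drum [ 447.1 -194.6   42.3  447.  -194.7   41.5] top [629.3 -92.7  39.9 629.2 -92.5  32.5]
drum [ 446.6 -194.5   41.4  451.9 -201.3   30.9] top [ 427.1 -182.    51.2  428.2 -170.9   32.3]
[314 179]
shift [ 19.74 -34.25  -1.28] az [np.float64(-90.0)] now y-dir -90.0 q7 -0.92 tilt [-0.07  0.07]
```

View pics/c12.png

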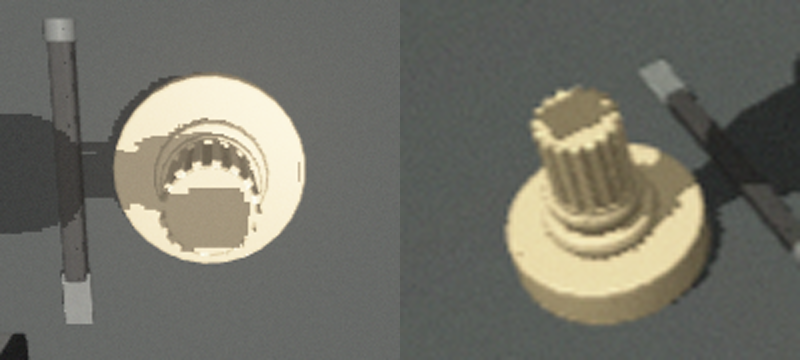

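The drum stands upright on the base. In the crop its top is at columns 161–261, rows 163–254, the base lower disc at columns 157–269, and the plinth at 114–304.

Run:
```python
from h import *
w=np.load("pics/w12.npz"); w={k:w[k] for k in w}
f=lambda u,v:(u/2+214,v/2+89)
print("drum",ray(w,[f(161,208),f(261,208),f(210,163),f(210,254)],.115)); print("base",ray(w,[f(157,170),f(269,170),f(213,119)],.044)); print("plinth",ray(w,[f(114,170),f(304,170),f(209,75),f(209,264)],.03))
```

```text
drum [[ 0.43073398 -0.1734412   0.115     ]
 [ 0.43075754 -0.2174473   0.115     ]
 [ 0.45089842 -0.19502504  0.115     ]
 [ 0.40925097 -0.19497338  0.115     ]]
base [[ 0.43218814 -0.16569563  0.044     ]
 [ 0.43222977 -0.22677498  0.044     ]
 [ 0.45995564 -0.19622601  0.044     ]]
plinth [[ 0.42909262 -0.14003725  0.03      ]
 [ 0.42916613 -0.24788246  0.03      ]
 [ 0.48188464 -0.19403     0.03      ]
 [ 0.37220302 -0.19384471  0.03      ]]
```

>>> servo_tool:
  plan:
    - {"ax":0,"ay":0,"az":-10,"x":2.5,"y":-4.3,"z":-1,"hand":8.5}
    - {"ax":0,"ay":0,"az":-20,"x":5,"y":-8.6,"z":-1,"hand":8.5}
    - {"ax":0,"ay":0,"az":-30,"x":7.5,"y":-13,"z":-1,"hand":8.5}
    - {"ax":0,"ay":0,"az":-40,"x":10,"y":-17.3,"z":-1,"hand":8.5}
    - {"ax":0,"ay":0,"az":-50,"x":12.5,"y":-21.6,"z":-1,"hand":8.5}
    - {"ax":0,"ay":0,"az":-60,"x":15,"y":-26,"z":-1,"hand":8.5}
    - {"ax":0,"ay":0,"az":-70,"x":17.5,"y":-30.3,"z":-1,"hand":8.5}
    - {"ax":0,"ay":0,"az":-80,"x":19.7,"y":-34.5,"z":-1,"hand":8.5}

```text
time: 19.15
tool_pos: [0.6278, 0.1513, 0.2448]
eef_rot: [-3.137, 0.001, 1.402]
contact_force: [-0.3, 0.9, 0.7]
grip_width: 0.994
grasp_force: 0.0
```

>>> servo_tool:
  plan:
    - {"ax":0,"ay":0,"az":-10,"x":0,"y":0,"z":0,"hand":8.5}
    - {"ax":0,"ay":0,"az":-10,"x":0,"y":0,"z":4,"hand":8.5}
    - {"ax":0,"ay":0,"az":-10,"x":0,"y":0,"z":8,"hand":8.5}
    - {"ax":0,"ay":0,"az":-10,"x":0,"y":0,"z":8,"hand":8.5}
    - {"ax":0,"ay":0,"az":-10,"x":0,"y":0,"z":8,"hand":8.5}
    - {"ax":0,"ay":0,"az":-10,"x":0,"y":0,"z":8,"hand":8.5}
    - {"ax":0,"ay":0,"az":-10,"x":0,"y":0,"z":8,"hand":8.5}
    - {"ax":0,"ay":0,"az":-10,"x":0,"y":0,"z":8,"hand":8.5}

```text
time: 20.15
tool_pos: [0.6286, 0.15, 0.1687]
eef_rot: [3.14, -0.0, 1.571]
contact_force: [0.1, 0.5, -0.6]
grip_width: 0.993
grasp_force: 0.0
```

Run:
```python
from h import *
w=snap("wrist","w13"); s=monitor.observe(); print(s["tool_pos"])
c=warm(w,(.629,.15),.036,lo=70); b=cv2.boundingRect(c); print(b,cv2.contourArea(c))
P=ray(w,c.reshape(-1,2),.036); print(P.min(0),P.max(0),(P.min(0)+P.max(0))/2,P.max(0)-P.min(0)); M=cv2.moments(c); print(ray(w,(M["m10"]/M["m00"],M["m01"]/M["m00"]),.036))
shift(.629,.15,.02,0)
```

```text
[0.62844063 0.14999134 0.16843827]
(295, 159, 58, 59) 2608.0
[0.60369485 0.12256954 0.036     ] [0.65487719 0.17629614 0.036     ] [0.62928602 0.14943284 0.036     ] [0.05118234 0.0537266  0.        ]
[[0.62917203 0.14963907 0.036     ]]
shift [-0.    0.04 14.84] az [np.float64(0.0)] now y-dir 0.0 q7 -0.01 tilt [0.06 0.02]
```

>>> servo_tool:
  plan:
    - {"ax":0,"ay":0,"az":0,"x":-0.08,"y":0.08,"z":5,"hand":8.5}
    - {"ax":0,"ay":0,"az":0,"x":-0.08,"y":0.08,"z":10,"hand":8.5}
    - {"ax":0,"ay":0,"az":0,"x":-0.08,"y":0.08,"z":15.4,"hand":8.5}
    - {"ax":0,"ay":0,"az":0,"x":-0.08,"y":0.08,"z":15.4,"hand":8.5}
    - {"ax":0,"ay":0,"az":0,"x":-0.08,"y":0.08,"z":15.4,"hand":8.5}
    - {"ax":0,"ay":0,"az":0,"x":-0.08,"y":0.08,"z":15.4,"hand":4}
    - {"ax":0,"ay":0,"az":0,"x":-0.08,"y":0.08,"z":15.4,"hand":4}
    - {"ax":0,"ay":0,"az":0,"x":-0.08,"y":0.08,"z":15.4,"hand":4}

```text
time: 21.2
tool_pos: [0.6309, 0.1495, 0.0167]
eef_rot: [3.137, -0.001, 1.571]
contact_force: [-1.4, 0.4, 6.5]
grip_width: 0.582
grasp_force: 61.9
```

Run:
```python
from h import *
w=snap("wrist","w14"); s=monitor.observe(); print(s["tool_pos"],s["grasp_force"],s["eef_rot"],s["contact_force"])
c=warm(w,(.629,.149),.036,lo=70); P=ray(w,c.reshape(-1,2),.036); print(cv2.boundingRect(c),P.min(0),P.max(0),(P.min(0)+P.max(0))/2)
```

```text
[0.6309631  0.14944421 0.01669915] 61.87200307846069 [ 3.13700306e+00 -1.36942951e-03  1.57138668e+00] [-1.04309887  0.16497161  5.69819246]
(262, 210, 120, 136) [0.60310076 0.11453983 0.036     ] [0.65629076 0.18208963 0.036     ] [0.62969576 0.14831473 0.036     ]
```

>>> servo_tool:
  plan:
    - {"ax":0,"ay":0,"az":0,"x":0,"y":0,"z":-5,"hand":4}
    - {"ax":0,"ay":0,"az":0,"x":0,"y":0,"z":-11,"hand":4}
    - {"ax":0,"ay":0,"az":0,"x":-4,"y":-2.5,"z":-16,"hand":4}
    - {"ax":0,"ay":0,"az":0,"x":-8.5,"y":-5,"z":-16,"hand":4}
    - {"ax":0,"ay":0,"az":0,"x":-13,"y":-7.5,"z":-16,"hand":4}
    - {"ax":0,"ay":0,"az":0,"x":-18,"y":-10.5,"z":-16,"hand":4}
    - {"ax":0,"ay":0,"az":0,"x":-23,"y":-13.5,"z":-16,"hand":4}
    - {"ax":0,"ay":0,"az":0,"x":-28,"y":-16.5,"z":-16,"hand":4}

```text
time: 22.25
tool_pos: [0.4629, -0.1326, 0.1744]
eef_rot: [3.14, -0.001, 1.571]
contact_force: [0.3, -0.6, -0.7]
grip_width: 0.581
grasp_force: 62.9
```

>>> servo_tool:
  plan:
    - {"ax":0,"ay":0,"az":0,"x":-4,"y":-2,"z":0,"hand":4}
    - {"ax":0,"ay":0,"az":0,"x":-6.4,"y":-3.5,"z":0,"hand":4}
    - {"ax":0,"ay":0,"az":0,"x":-6.4,"y":-3.5,"z":0,"hand":4}
    - {"ax":0,"ay":0,"az":0,"x":-6.4,"y":-3.5,"z":1,"hand":4}
    - {"ax":0,"ay":0,"az":0,"x":-6.4,"y":-3.5,"z":2,"hand":4}
    - {"ax":0,"ay":0,"az":0,"x":-6.4,"y":-3.5,"z":2,"hand":4}
    - {"ax":0,"ay":0,"az":0,"x":-6.4,"y":-3.5,"z":2,"hand":4}
    - {"ax":0,"ay":0,"az":0,"x":-6.4,"y":-3.5,"z":2,"hand":4}

```text
time: 23.25
tool_pos: [0.4295, -0.195, 0.154]
eef_rot: [3.141, 0.0, 1.572]
contact_force: [1.0, -0.3, -1.6]
grip_width: 0.581
grasp_force: 62.9
```

Run:
```python
from h import *
w=snap("wrist","w15"); s=monitor.observe(); print(s["tool_pos"],s["grasp_force"],s["eef_rot"])
t=snap("scene","s15")
u=proj(t,(.43,-.19,.1))[0].astype(int)
a=w["img"][100:400,140:500,::-1]; b=t["img"][u[1]-55:u[1]+55,u[0]-60:u[0]+60,::-1]
cv2.imwrite("pics/c15.png",np.hstack([a,cv2.resize(b,(327,300),interpolation=cv2.INTER_CUBIC)]))
shift(.43,-.195,.1322,0)
```

```text
[ 0.42943494 -0.19503366  0.15405514] 62.93750882148743 [3.14100293e+00 2.65510217e-04 1.57142441e+00]
shift [0.   0.06 2.18] az [np.float64(0.0)] now y-dir 0.0 q7 0.61 tilt [ 0.03 -0.01]
```

View pics/c15.png

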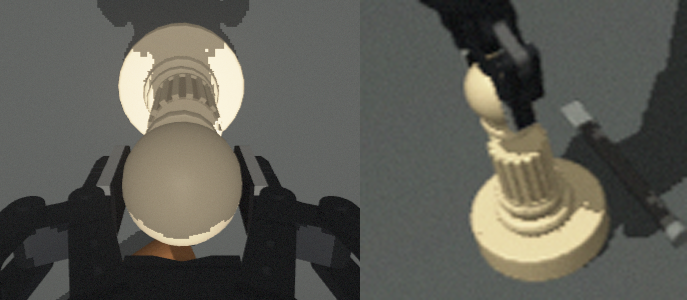

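The crop shows the ball held at columns 122–242, the drum at about 149–220, and the plinth at 118–244. That was my last picture, so from here I measure by numbers only.

>>> servo_tool:
  plan:
    - {"ax":0,"ay":0,"az":0,"x":0,"y":0.13,"z":1,"hand":4}
    - {"ax":0,"ay":0,"az":0,"x":0,"y":0.13,"z":1.8,"hand":4}
    - {"ax":0,"ay":0,"az":0,"x":0,"y":0.13,"z":2.15,"hand":4}
    - {"ax":0,"ay":0,"az":0,"x":0,"y":0.13,"z":2.2,"hand":4}
    - {"ax":0,"ay":0,"az":0,"x":0,"y":0.13,"z":2.2,"hand":4}
    - {"ax":0,"ay":0,"az":0,"x":0,"y":0.13,"z":2.2,"hand":4}
    - {"ax":0,"ay":0,"az":0,"x":0,"y":0.13,"z":2.2,"hand":4}
    - {"ax":0,"ay":0,"az":0,"x":0,"y":0.13,"z":2.2,"hand":4}

```text
time: 24.35
tool_pos: [0.4305, -0.1949, 0.1318]
eef_rot: [3.141, -0.0, 1.571]
contact_force: [-0.1, 0.0, -0.7]
grip_width: 0.582
grasp_force: 63.0
```

>>> servo_tool:
  plan:
    - {"ax":0,"ay":0,"az":0,"x":0,"y":0,"z":0,"hand":6}
    - {"ax":0,"ay":0,"az":0,"x":0,"y":0,"z":0,"hand":8.5}
    - {"ax":0,"ay":0,"az":0,"x":0,"y":0,"z":0,"hand":8.5}
    - {"ax":0,"ay":0,"az":0,"x":0,"y":0,"z":0,"hand":8.5}
    - {"ax":0,"ay":0,"az":0,"x":0,"y":0,"z":-3,"hand":8.5}
    - {"ax":0,"ay":0,"az":0,"x":0,"y":0,"z":-8,"hand":8.5}
    - {"ax":0,"ay":0,"az":0,"x":0,"y":0,"z":-13,"hand":8.5}
    - {"ax":0,"ay":0,"az":0,"x":0,"y":0,"z":-13,"hand":8.5}

```text
time: 25.35
tool_pos: [0.4329, -0.1966, 0.2658]
eef_rot: [3.133, 0.003, 1.571]
contact_force: [-0.6, -0.3, -1.1]
grip_width: 0.994
grasp_force: 0.0
```

>>> servo_tool:
  plan:
    - {"ax":0,"ay":0,"az":0,"x":4,"y":0,"z":-1,"hand":8.5}
    - {"ax":0,"ay":0,"az":0,"x":10,"y":1,"z":-1,"hand":8.5}
    - {"ax":0,"ay":0,"az":0,"x":16,"y":1,"z":-1,"hand":8.5}
    - {"ax":0,"ay":0,"az":0,"x":22,"y":1,"z":-1,"hand":8.5}
    - {"ax":0,"ay":0,"az":0,"x":28,"y":1,"z":-1,"hand":8.5}
    - {"ax":0,"ay":0,"az":0,"x":34,"y":1,"z":-1,"hand":8.5}
    - {"ax":0,"ay":0,"az":0,"x":40,"y":1,"z":-1,"hand":8.5}
    - {"ax":0,"ay":0,"az":0,"x":42,"y":1,"z":-1,"hand":8.5}

```text
time: 26.35
tool_pos: [0.4382, 0.2299, 0.2701]
eef_rot: [-3.139, -0.0, 1.579]
contact_force: [-0.1, -0.8, -0.6]
grip_width: 0.996
grasp_force: 0.0
```

```bash
cat >> h.py <<'E'
def quad(d,c,z):
    "square top: minAreaRect on plane z -> centre, size, side angle deg (mod 90)"
    P=ray(d,c.reshape(-1,2),z)[:,:2].astype(np.float32)*1000
    r=cv2.minAreaRect(P); return np.round([*r[0],*r[1],r[2]%90],1)
E
python3 - <<'E'
from h import *
w=snap("wrist","w16"); t=snap("top","t16"); s=monitor.observe(); print(s["tool_pos"],s["time"],abs(s["qvel"]).max())
c=warm(t,(.43,-.195),.15).reshape(-1,2); P=ray(t,c,.15); print("round post blob top",cv2.boundingRect(c))
print("expect ball px",proj(t,(.43,-.195,.151)))
for lo in (190,):
  for n,d in(("w",w),("t",t)):
    m=(d["img"][:,:,0]>lo).astype(np.uint8)
    u=proj(d,(.405,.22,.03))[0]
    c=max(cv2.findContours(m,cv2.RETR_EXTERNAL,cv2.CHAIN_APPROX_NONE)[0],key=lambda c:cv2.pointPolygonTest(c,(float(u[0]),float(u[1])),True))
    print("sq",n,cv2.boundingRect(c),quad(d,c,.03))
for n,d in(("w",w),("t",t)):
  c=warm(d,(.405,.22),.03,lo=70); print("sq warm",n,cv2.boundingRect(c),quad(d,c,.03),cv2.approxPolyDP(c,6,True).reshape(-1,2).tolist())
shift(.529,.39,.25)
E
```

```text
[0.43909973 0.22735745 0.27038054] 26.45 0.07188745750317543
round post blob top (390, 261, 47, 47)
expect ball px [[421.14701632 282.10670095]]
sq w (242, 113, 113, 112) [405.7 221.3 108.7 109.   69.7]
sq t (216, 268, 56, 58) [404.9 220.  111.4 111.   69.9]
sq warm w (241, 111, 115, 114) [406.4 222.4 112.4 110.5  69.8] [[268, 112], [241, 196], [323, 224], [355, 146]]
sq warm t (215, 267, 58, 59) [404.9 219.3 115.3 113.6  69.8] [[230, 267], [215, 310], [256, 325], [272, 282]]
shift [16.22  9.08  2.  ] az  now y-dir 0.3 q7 -0.42 tilt [-0.13 -0.07]
```

>>> servo_tool:
  plan:
    - {"ax":0,"ay":0,"az":0,"x":5,"y":3,"z":2,"hand":8.5}
    - {"ax":0,"ay":0,"az":0,"x":10,"y":6,"z":4,"hand":8.5}
    - {"ax":0,"ay":0,"az":0,"x":15,"y":9,"z":6,"hand":8.5}
    - {"ax":0,"ay":0,"az":0,"x":16.2,"y":9,"z":6,"hand":8.5}
    - {"ax":0,"ay":0,"az":0,"x":16.2,"y":9,"z":6,"hand":8.5}
    - {"ax":0,"ay":0,"az":0,"x":16.2,"y":9,"z":6,"hand":8.5}
    - {"ax":0,"ay":0,"az":0,"x":16.2,"y":9,"z":6,"hand":8.5}
    - {"ax":0,"ay":0,"az":0,"x":16.2,"y":9,"z":6,"hand":8.5}

```text
time: 27.45
tool_pos: [0.5304, 0.3862, 0.2131]
eef_rot: [3.14, -0.001, 1.57]
contact_force: [0.1, 0.0, -0.3]
grip_width: 0.996
grasp_force: 0.0
```

Run:
```python
from h import *
w=snap("wrist","w17"); t=snap("scene","s17"); s=monitor.observe(); print(s["tool_pos"],s["time"],abs(s["qvel"]).max())
for lo in (130,150,170,190,210,230):
    m=(w["img"][:,:,0]>lo).astype(np.uint8); u=proj(w,(.527,.385,.062))[0]
    c=max(cv2.findContours(m,cv2.RETR_EXTERNAL,cv2.CHAIN_APPROX_NONE)[0],key=lambda c:cv2.pointPolygonTest(c,(float(u[0]),float(u[1])),True))
    print(lo,cv2.boundingRect(c),quad(w,c,.062),cv2.approxPolyDP(c,3,True).reshape(-1,2).tolist())
c=warm(w,(.527,.385),.062,70); print("warm",cv2.boundingRect(c),cv2.approxPolyDP(c,4,True).reshape(-1,2).tolist())
# round post in scene
c=warm(t,(.43,-.195),.05,70); b=cv2.boundingRect(c); print("scene post",b,"expect top of ball",proj(t,(.43,-.195,.177)),"ball c",proj(t,(.43,-.195,.151)))
x=c.reshape(-1,2)
for r in range(b[1],b[1]+60,5):
    k=x[x[:,1]==r,0]; print(r,k.min(),k.max(),end="; ")
```

```text
[0.53014614 0.38672147 0.21250275] 27.55 0.011548528686258221
130 (290, 138, 66, 72) [530.8 394.3  49.8  54.6  27.2] [[334, 138], [290, 160], [294, 167], [300, 159], [329, 144], [336, 150], [293, 171], [313, 209], [353, 190], [350, 183], [355, 179]]
150 (291, 138, 64, 72) [530.8 394.1  49.2  54.1  27. ] [[333, 138], [291, 159], [294, 166], [299, 159], [331, 143], [343, 163], [339, 163], [333, 151], [293, 171], [313, 209], [352, 191], [349, 182], [354, 178]]
170 (293, 152, 62, 58) [533.2 389.3  49.2  43.3  27. ] [[333, 152], [293, 171], [313, 209], [352, 191], [352, 174], [348, 167], [345, 176]]
190 (293, 152, 60, 58) [530.4 388.   42.9  42.9  27. ] [[333, 152], [293, 172], [313, 209], [352, 191]]
210 (293, 152, 60, 58) [530.5 387.9  42.8  42.4  26.9] [[333, 152], [293, 173], [313, 209], [352, 190]]
230 (294, 153, 59, 57) [530.7 387.7  41.8  42.   26.9] [[333, 153], [294, 172], [314, 209], [352, 190]]
warm (290, 137, 66, 73) [[334, 137], [290, 160], [313, 209], [353, 190], [355, 179]]
scene post (178, 138, 51, 77) expect top of ball [[189.18247817 142.33161885]] ball c [[191.84168738 151.08704803]]
138 189 194; 143 181 202; 148 179 204; 153 179 204; 158 181 205; 163 184 206; 168 186 208; 173 187 221; 178 183 225; 183 180 227; 188 179 228; 193 178 228;
```

>>> servo_tool:
  plan:
    - {"ax":0,"ay":0,"az":-9,"x":0.1,"y":0.03,"z":3,"hand":8.5}
    - {"ax":0,"ay":0,"az":-18,"x":0.1,"y":0.03,"z":6,"hand":8.5}
    - {"ax":0,"ay":0,"az":-27,"x":0.1,"y":0.03,"z":10,"hand":8.5}
    - {"ax":0,"ay":0,"az":-27,"x":0.1,"y":0.03,"z":10,"hand":8.5}
    - {"ax":0,"ay":0,"az":-27,"x":0.1,"y":0.03,"z":14,"hand":8.5}
    - {"ax":0,"ay":0,"az":-27,"x":0.1,"y":0.03,"z":18.7,"hand":8.5}
    - {"ax":0,"ay":0,"az":-27,"x":0.1,"y":0.03,"z":18.7,"hand":8.5}
    - {"ax":0,"ay":0,"az":-27,"x":0.1,"y":0.03,"z":18.7,"hand":8.5}

```text
time: 28.55
tool_pos: [0.5324, 0.3893, 0.0277]
eef_rot: [3.137, -0.0, 2.041]
contact_force: [-0.2, 0.4, -0.2]
grip_width: 0.997
grasp_force: 0.0
```

>>> servo_tool:
  plan:
    - {"ax":0,"ay":0,"az":0,"x":0,"y":0,"z":0,"hand":8.5}
    - {"ax":0,"ay":0,"az":0,"x":0,"y":0,"z":0,"hand":6}
    - {"ax":0,"ay":0,"az":0,"x":0,"y":0,"z":0,"hand":3.5}
    - {"ax":0,"ay":0,"az":0,"x":0,"y":0,"z":0,"hand":3.5}
    - {"ax":0,"ay":0,"az":0,"x":0,"y":0,"z":0,"hand":3.5}
    - {"ax":0,"ay":0,"az":0,"x":0,"y":0,"z":0,"hand":3.5}
    - {"ax":0,"ay":0,"az":0,"x":0,"y":0,"z":0,"hand":3.5}
    - {"ax":0,"ay":0,"az":0,"x":0,"y":0,"z":0,"hand":3.5}

```text
time: 29.55
tool_pos: [0.5312, 0.3885, 0.0257]
eef_rot: [3.14, -0.0, 2.042]
contact_force: [0.9, -0.1, 4.9]
grip_width: 0.509
grasp_force: 62.6
```

Run:
```python
from h import *
w=snap("wrist","w18"); s=monitor.observe(); print(s["tool_pos"],s["grasp_force"],s["grip_width"],s["eef_rot"])
R=Ro.from_euler("xyz",s["eef_rot"]).as_matrix()
c=warm(w,(.53,.388),.062,70); print("warm",cv2.boundingRect(c),cv2.approxPolyDP(c,5,True).reshape(-1,2).tolist())
for lo in (150,190,220):
    m=(w["img"][:,:,0]>lo).astype(np.uint8); u=proj(w,(.53,.388,.062))[0]
    c=max(cv2.findContours(m,cv2.RETR_EXTERNAL,cv2.CHAIN_APPROX_NONE)[0],key=lambda c:cv2.pointPolygonTest(c,(float(u[0]),float(u[1])),True))
    q=quad(w,c,.062); print(lo,q,"in tool mm",(R.T@(np.array([q[0],q[1],62])-s["tool_pos"]*1000)).round(1))
shift(.4055,.2205,.1)
```

```text
[0.53115018 0.38853882 0.02569373] 62.57504940032959 0.5062846294338003 [ 3.13980220e+00 -3.18929233e-04  2.04247284e+00]
warm (263, 196, 118, 155) [[274, 196], [263, 257], [269, 349], [372, 350], [380, 258], [371, 235], [371, 198]]
150 [530.4 388.   43.4  43.2  27. ] in tool mm [ -0.1  -0.8 -36.3]
190 [536.2 376.5  43.2  17.4  27. ] in tool mm [-13.   -0.9 -36.3]
220 [536.3 376.3  43.   17.   27. ] in tool mm [-13.2  -0.9 -36.3]
shift [ -9.26 -18.82  -7.47] az  now y-dir 27.0 q7 -0.03 tilt [0.08 0.06]
```

>>> servo_tool:
  plan:
    - {"ax":0,"ay":0,"az":0,"x":0,"y":0,"z":-5,"hand":3.5}
    - {"ax":0,"ay":0,"az":-9,"x":-2,"y":-2,"z":-10,"hand":3.5}
    - {"ax":0,"ay":0,"az":-18,"x":-5,"y":-5,"z":-11.5,"hand":3.5}
    - {"ax":0,"ay":0,"az":-27,"x":-9,"y":-8,"z":-11.5,"hand":3.5}
    - {"ax":0,"ay":0,"az":-36,"x":-12,"y":-11,"z":-11.5,"hand":3.5}
    - {"ax":0,"ay":0,"az":-42.7,"x":-15,"y":-13.3,"z":-11.5,"hand":3.5}
    - {"ax":0,"ay":0,"az":-42.7,"x":-15,"y":-13.3,"z":-11.5,"hand":3.5}
    - {"ax":0,"ay":0,"az":-42.7,"x":-15,"y":-13.3,"z":-11.5,"hand":3.5}

```text
time: 30.6
tool_pos: [0.4793, 0.1944, 0.1389]
eef_rot: [-3.141, -0.002, 2.787]
contact_force: [0.6, 0.8, -2.7]
grip_width: 0.507
grasp_force: 62.3
```

>>> servo_tool:
  plan:
    - {"ax":0,"ay":0,"az":0,"x":0,"y":0,"z":0,"hand":3.5}
    - {"ax":0,"ay":0,"az":0,"x":0,"y":0,"z":0,"hand":3.5}
    - {"ax":0,"ay":0,"az":0,"x":0,"y":0,"z":0,"hand":3.5}
    - {"ax":0,"ay":0,"az":0,"x":0,"y":0,"z":0,"hand":3.5}
    - {"ax":0,"ay":0,"az":0,"x":0,"y":0,"z":0,"hand":3.5}
    - {"ax":0,"ay":0,"az":0,"x":0,"y":0,"z":0,"hand":3.5}
    - {"ax":0,"ay":0,"az":0,"x":0,"y":0,"z":0,"hand":3.5}
    - {"ax":0,"ay":0,"az":0,"x":0,"y":0,"z":0,"hand":3.5}

```text
time: 31.6
tool_pos: [0.4801, 0.194, 0.1398]
eef_rot: [3.142, -0.0, 2.788]
contact_force: [-0.4, 0.4, -2.5]
grip_width: 0.511
grasp_force: 62.3
```

```bash
cat >> h.py <<'E'
def bright(d,p,z,lo):
    m=(d["img"][:,:,0]>lo).astype(np.uint8); u=proj(d,(p[0],p[1],z))[0]
    return max(cv2.findContours(m,cv2.RETR_EXTERNAL,cv2.CHAIN_APPROX_NONE)[0],key=lambda c:cv2.pointPolygonTest(c,(float(u[0]),float(u[1])),True))
E
python3 - <<'E'
from h import *
w=snap("wrist","w19"); s=monitor.observe(); print(s["tool_pos"],s["grasp_force"],s["eef_rot"],abs(s["qvel"]).max())
print(proj(w,(.4055,.2208,.03)))
for lo in (130,190):
    c=bright(w,(.4055,.2208),.03,lo); print(lo,cv2.boundingRect(c),quad(w,c,.03),cv2.approxPolyDP(c,4,True).reshape(-1,2).tolist())
c=warm(w,(.4055,.2208),.03,70); print("warm",cv2.boundingRect(c),quad(w,c,.03),cv2.approxPolyDP(c,4,True).reshape(-1,2).tolist())
c=bright(w,s["tool_pos"][:2],s["tool_pos"][2]+.036,120); q=quad(w,c,s["tool_pos"][2]+.0363);print("shaft",q)
shift(.4058,.2216,.0757,69.7)
E
```

```text
[0.48017653 0.19400571 0.13980687] 62.26044416427612 [3.14154528e+00 3.54959657e-05 2.78767218e+00] 0.001091388724667248
[[320.67321005  95.54685287]]
130 (244, 14, 155, 154) [405.7 221.  109.6 109.1  69.8] [[245, 14], [253, 166], [388, 166], [398, 16]]
190 (244, 15, 154, 153) [405.9 220.9 109.  108.5  69.7] [[244, 16], [254, 166], [312, 167], [312, 146], [322, 142], [341, 149], [362, 141], [372, 124], [392, 110], [397, 37], [388, 15]]
warm (244, 14, 156, 154) [405.7 221.3 110.2 109.1  69.8] [[245, 14], [253, 166], [388, 167], [398, 15]]
shaft [479.6 194.1  43.4  44.   69.7]
shift [7.93 0.01 6.41] az [np.float64(0.0)] now y-dir 69.7 q7 0.86 tilt [0. 0.]
```

>>> servo_tool:
  plan:
    - {"ax":0,"ay":0,"az":0,"x":4,"y":-0.04,"z":2,"hand":3.5}
    - {"ax":0,"ay":0,"az":0,"x":7.87,"y":-0.04,"z":5,"hand":3.5}
    - {"ax":0,"ay":0,"az":0,"x":7.87,"y":-0.04,"z":6.5,"hand":3.5}
    - {"ax":0,"ay":0,"az":0,"x":7.87,"y":-0.04,"z":7.5,"hand":3.5}
    - {"ax":0,"ay":0,"az":0,"x":7.87,"y":-0.04,"z":8.3,"hand":3.5}
    - {"ax":0,"ay":0,"az":0,"x":7.87,"y":-0.04,"z":8.35,"hand":3.5}
    - {"ax":0,"ay":0,"az":0,"x":7.87,"y":-0.04,"z":8.35,"hand":3.5}
    - {"ax":0,"ay":0,"az":0,"x":7.87,"y":-0.04,"z":8.35,"hand":3.5}

```text
time: 32.65
tool_pos: [0.4068, 0.2211, 0.0568]
eef_rot: [3.141, 0.001, 2.787]
contact_force: [-0.9, 0.1, -2.1]
grip_width: 0.508
grasp_force: 62.2
```

Run:
```python
from h import *
s=monitor.observe(); print(s["tool_pos"],s["contact_force"],abs(s["qvel"]).max()); R=Ro.from_euler("xyz",s["eef_rot"]).as_matrix()
tgt=np.array([.48018-.0739,.1940+.0269,.0557]); print((R.T@(tgt-s["tool_pos"])*100).round(3)); shift(*tgt,69.7)
```

```text
[0.40683093 0.22106264 0.05677553] [-0.88717852  0.1359016  -2.14111609] 0.0063055678529221415
[ 0.046 -0.034  0.107]
shift [ 0.05 -0.03  0.11] az [np.float64(0.0)] now y-dir 69.7 q7 0.75 tilt [0.06 0.03]
```

Within 0.6 mm. I'll trim, release and rise toward the cap.

>>> servo_tool:
  plan:
    - {"ax":0,"ay":0,"az":0,"x":0.05,"y":-0.03,"z":0.1,"hand":3.5}
    - {"ax":0,"ay":0,"az":0,"x":0.05,"y":-0.03,"z":0.1,"hand":3.5}
    - {"ax":0,"ay":0,"az":0,"x":0.05,"y":-0.03,"z":0.1,"hand":8.5}
    - {"ax":0,"ay":0,"az":0,"x":0.05,"y":-0.03,"z":0.1,"hand":8.5}
    - {"ax":0,"ay":0,"az":0,"x":0.05,"y":-0.03,"z":0.1,"hand":8.5}
    - {"ax":0,"ay":0,"az":0,"x":0.05,"y":-0.03,"z":-4,"hand":8.5}
    - {"ax":0,"ay":0,"az":0,"x":0.05,"y":-0.03,"z":-10,"hand":8.5}
    - {"ax":0,"ay":0,"az":0,"x":0.05,"y":-0.03,"z":-14,"hand":8.5}

```text
time: 33.65
tool_pos: [0.4064, 0.2212, 0.1991]
eef_rot: [3.139, 0.002, 2.788]
contact_force: [0.6, 1.1, 0.3]
grip_width: 0.997
grasp_force: 0.0
```

Run:
```python
from h import *
w=snap("wrist","w20"); t=snap("top","t20"); s=monitor.observe(); print(s["tool_pos"],s["eef_rot"])
for lo in (110,140,170,190,210): print(lo,quad(w,bright(w,(.4057,.221),.092,lo),.092),quad(t,bright(t,(.4057,.221),.092,lo),.092))
c=warm(t,(.644,-.098),.03,60); print("cap top",quad(t,c,.016),cv2.approxPolyDP(c,3,True).reshape(-1,2).tolist())
shift(.645,-.098,.2)
```

```text
[0.40892783 0.22264297 0.20147184] [3.13240705 0.00687639 2.78763523]
110 [391.  226.4  88.8  90.6  70.1] [ 649.8   53.2 1619.1  983.1   87.9]
140 [391.  226.5  87.8  87.1  69.7] [405.8 207.8 108.1 107.4  69.7]
170 [391.3 226.4  87.5  86.4  69.7] [405.8 208.1 106.3 106.   69.8]
190 [391.3 226.4  87.2  86.4  69.7] [406.  208.3 105.8 105.7  69.9]
210 [391.3 226.4  87.2  86.4  69.7] [406.  208.4 105.1 104.6  69.9]
cap top [645.7 -98.   63.4  63.5  31.4] [[374, 181], [354, 193], [367, 213], [386, 201]]
shift [-33.26 -21.9    0.17] az  now y-dir 69.7 q7 0.71 tilt [0.55 0.36]
```

>>> servo_tool:
  plan:
    - {"ax":0,"ay":0,"az":4,"x":-4.2,"y":-2.7,"z":-2,"hand":8.5}
    - {"ax":0,"ay":0,"az":9,"x":-8.4,"y":-5.5,"z":-2,"hand":8.5}
    - {"ax":0,"ay":0,"az":14,"x":-12.6,"y":-8.2,"z":-2,"hand":8.5}
    - {"ax":0,"ay":0,"az":19,"x":-16.8,"y":-11,"z":-2,"hand":8.5}
    - {"ax":0,"ay":0,"az":24,"x":-21,"y":-13.7,"z":-2,"hand":8.5}
    - {"ax":0,"ay":0,"az":29,"x":-25,"y":-16.5,"z":-2,"hand":8.5}
    - {"ax":0,"ay":0,"az":34,"x":-29.3,"y":-19.3,"z":-1,"hand":8.5}
    - {"ax":0,"ay":0,"az":38.3,"x":-33.3,"y":-21.9,"z":2,"hand":8.5}

```text
time: 34.75
tool_pos: [0.644, -0.1017, 0.1765]
eef_rot: [3.139, 0.002, 2.117]
contact_force: [-0.0, 0.2, -0.3]
grip_width: 0.994
grasp_force: 0.0
```

>>> servo_tool:
  plan:
    - {"ax":0,"ay":0,"az":0,"x":0,"y":0,"z":0,"hand":8.5}
    - {"ax":0,"ay":0,"az":0,"x":0,"y":0,"z":0,"hand":8.5}
    - {"ax":0,"ay":0,"az":0,"x":0,"y":0,"z":0,"hand":8.5}
    - {"ax":0,"ay":0,"az":0,"x":0,"y":0,"z":0,"hand":8.5}
    - {"ax":0,"ay":0,"az":0,"x":0,"y":0,"z":0,"hand":8.5}
    - {"ax":0,"ay":0,"az":0,"x":0,"y":0,"z":0,"hand":8.5}
    - {"ax":0,"ay":0,"az":0,"x":0,"y":0,"z":0,"hand":8.5}
    - {"ax":0,"ay":0,"az":0,"x":0,"y":0,"z":0,"hand":8.5}

```text
time: 35.75
tool_pos: [0.6421, -0.1, 0.1763]
eef_rot: [-3.142, -0.0, 2.119]
contact_force: [-1.1, -0.4, 0.1]
grip_width: 0.995
grasp_force: 0.0
```

Run:
```python
from h import *
w=snap("wrist","w21"); t=snap("top","t21"); s=monitor.observe(); print(s["tool_pos"],s["eef_rot"])
for lo in (60,80,100):
    c=warm(w,(.6457,-.098),.016,lo,12); print(cv2.boundingRect(c),quad(w,c,.016),quad(w,c,0),cv2.approxPolyDP(c,4,True).reshape(-1,2).tolist())
print("tip px?",proj(w,(.6457,-.098,.048)))
# shaft top in top camera: foot/plinth share colour; local edges
g=t["img"][:,:,0]; u=proj(t,(.4057,.221,.092))[0].astype(int); print(u); print(g[u[1]-14:u[1]+15:2,u[0]-14:u[0]+15:2])
```

```text
[ 0.64209255 -0.10009425  0.17626271] [-3.14152361e+00  9.16107180e-06  2.11913130e+00]
(297, 149, 63, 62) [646.1 -96.6  60.3  61.1  31.5] [648.5 -99.9  63.5  64.4  31.5] [[299, 149], [298, 209], [356, 210], [359, 152]]
(297, 149, 63, 62) [646.1 -96.6  60.3  61.1  31.5] [648.5 -99.9  63.5  64.4  31.5] [[299, 149], [298, 209], [356, 210], [359, 152]]
(297, 150, 63, 61) [646.4 -97.1  60.3  60.2  31.5] [ 648.8 -100.3   63.5   63.4   31.5] [[298, 150], [298, 209], [356, 210], [359, 152]]
tip px? [[327.24493404 190.2402935 ]]
[237 296]
[[113 255 254 253 253 254 248 242 253 254 254 254 254 254 254]
 [128 255 253 254 254 251 238 252 255 253 235 253 254 254 254]
 [255 255 253 255 221 254 255 232 180 208 255 255 246 247 254]
 [255 254 255 234 233 254 254 255 255 255 221 183 213 255 255]
 [255 253 255 191 255 254 253 253 254 254 255 255 255 200 184]
 [254 254 245 199 255 253 253 254 254 254 254 254 255 251 157]
 [253 254 234 250 254 253 253 253 254 254 254 254 255 203 154]
 [253 255 232 254 254 253 253 253 254 254 254 254 255 145 168]
 [254 244 189 255 253 253 253 253 254 254 254 255 245 124 187]
 [255 232 253 254 253 253 253 254 254 254 254 255 178 137 201]
 [254 231 251 255 254 253 254 254 254 254 254 255 150 246 233]
 [253 255 253 213 230 254 255 254 254 254 255 230 141 255 224]
 [253 254 254 254 255 252 241 241 255 255 255 177 199 255 180]
 [253 253 253 253 253 254 255 254 231 241 242 252 255 230 195]
 [253 253 253 253 253 254 254 254 254 254 254 254 248 180 200]]
```

>>> servo_tool:
  plan:
    - {"ax":0,"ay":0,"az":0,"x":0.05,"y":0.6,"z":5,"hand":8.5}
    - {"ax":0,"ay":0,"az":0,"x":0.05,"y":0.6,"z":10,"hand":8.5}
    - {"ax":0,"ay":0,"az":0,"x":0.05,"y":0.6,"z":14,"hand":8.5}
    - {"ax":0,"ay":0,"az":0,"x":0.05,"y":0.6,"z":16.5,"hand":8.5}
    - {"ax":0,"ay":0,"az":0,"x":0.05,"y":0.6,"z":17.5,"hand":8.5}
    - {"ax":0,"ay":0,"az":0,"x":0.05,"y":0.6,"z":17.5,"hand":8.5}
    - {"ax":0,"ay":0,"az":0,"x":0.05,"y":0.6,"z":17.5,"hand":8.5}
    - {"ax":0,"ay":0,"az":0,"x":0.05,"y":0.6,"z":17.5,"hand":7}

```text
time: 36.85
tool_pos: [0.6481, -0.0967, 0.0028]
eef_rot: [3.139, 0.002, 2.119]
contact_force: [1.1, 0.9, 0.6]
grip_width: 0.83
grasp_force: 0.0
```

>>> servo_tool:
  plan:
    - {"ax":0,"ay":0,"az":0,"x":0,"y":0,"z":0,"hand":6}
    - {"ax":0,"ay":0,"az":0,"x":0,"y":0,"z":0,"hand":5}
    - {"ax":0,"ay":0,"az":0,"x":0,"y":0,"z":0,"hand":5}
    - {"ax":0,"ay":0,"az":0,"x":0,"y":0,"z":0,"hand":5}
    - {"ax":0,"ay":0,"az":0,"x":0,"y":0,"z":0,"hand":5}
    - {"ax":0,"ay":0,"az":0,"x":0,"y":0,"z":0,"hand":5}
    - {"ax":0,"ay":0,"az":0,"x":0,"y":0,"z":0,"hand":5}
    - {"ax":0,"ay":0,"az":0,"x":0,"y":0,"z":0,"hand":5}

```text
time: 37.85
tool_pos: [0.6476, -0.0968, 0.0028]
eef_rot: [3.14, 0.001, 2.119]
contact_force: [-2.0, -0.2, 6.2]
grip_width: 0.681
grasp_force: 65.2
```

Run:
```python
from h import *
w=snap("wrist","w22"); s=monitor.observe(); print(s["tool_pos"],s["eef_rot"],s["grip_width"],s["grasp_force"],s["contact_force"])
R=Ro.from_euler("xyz",s["eef_rot"]).as_matrix()
c=warm(w,(.6463,-.097),.016,80,12); q=quad(w,c,.016); print(cv2.boundingRect(c),q,cv2.approxPolyDP(c,4,True).reshape(-1,2).tolist()); print((R.T@(np.array([q[0],q[1],16])-s["tool_pos"]*1000)).round(1))
```

```text
[ 0.64765036 -0.09678727  0.00278577] [3.14029346e+00 1.14023051e-03 2.11923942e+00] 0.6821353160204888 65.23428797721863 [-1.58892391  0.21855677  5.53886773]
(253, 205, 138, 125) [646.2 -95.9  59.9  63.7  31.4] [[258, 207], [253, 222], [261, 328], [382, 328], [390, 225], [383, 205]]
[  1.5  -0.8 -13.2]
```

>>> servo_tool:
  plan:
    - {"ax":0,"ay":0,"az":0,"x":0,"y":0,"z":-5,"hand":5}
    - {"ax":0,"ay":0,"az":0,"x":0,"y":0,"z":-11,"hand":5}
    - {"ax":0,"ay":0,"az":-7,"x":5,"y":0.3,"z":-14.7,"hand":5}
    - {"ax":0,"ay":0,"az":-14,"x":11,"y":0.6,"z":-14.7,"hand":5}
    - {"ax":0,"ay":0,"az":-21,"x":17,"y":0.9,"z":-14.7,"hand":5}
    - {"ax":0,"ay":0,"az":-28,"x":23,"y":1.2,"z":-14.7,"hand":5}
    - {"ax":0,"ay":0,"az":-35,"x":29,"y":1.4,"z":-14.7,"hand":5}
    - {"ax":0,"ay":0,"az":-38.2,"x":32.6,"y":1.6,"z":-14.7,"hand":5}

```text
time: 38.9
tool_pos: [0.4878, 0.1939, 0.1478]
eef_rot: [3.141, -0.002, 2.793]
contact_force: [-0.2, 0.4, -1.8]
grip_width: 0.682
grasp_force: 65.3
```

>>> servo_tool:
  plan:
    - {"ax":0,"ay":0,"az":0,"x":0,"y":0,"z":0,"hand":5}
    - {"ax":0,"ay":0,"az":0,"x":0,"y":0,"z":0,"hand":5}
    - {"ax":0,"ay":0,"az":0,"x":0,"y":0,"z":0,"hand":5}
    - {"ax":0,"ay":0,"az":0,"x":0,"y":0,"z":0,"hand":5}
    - {"ax":0,"ay":0,"az":0,"x":0,"y":0,"z":0,"hand":5}
    - {"ax":0,"ay":0,"az":0,"x":0,"y":0,"z":0,"hand":5}
    - {"ax":0,"ay":0,"az":0,"x":0,"y":0,"z":0,"hand":5}
    - {"ax":0,"ay":0,"az":0,"x":0,"y":0,"z":0,"hand":5}

```text
time: 39.9
tool_pos: [0.4906, 0.1901, 0.1483]
eef_rot: [3.142, 0.0, 2.786]
contact_force: [-0.3, 0.7, -1.9]
grip_width: 0.68
grasp_force: 65.3
```

Run:
```python
from h import *
w=snap("wrist","w23"); s=monitor.observe(); print(s["tool_pos"],s["eef_rot"],s["grasp_force"],abs(s["qvel"]).max())
K=proj(w,[(.4057,.221,.092),(.4057,.221,.042),(.4057,.221,.03)]); print(K)
g=w["img"][:,:,0].astype(int); u=K[0].astype(int)
np.set_printoptions(linewidth=250)
print(u[0]-80); print("row",u[1],g[u[1],u[0]-80:u[0]+80:2]); print("col",u[0],"from row",max(0,u[1]-90),g[max(0,u[1]-90):u[1]+90:2,u[0]])
e=cv2.Canny(w["img"],40,100)
for r in (u[1]-10,u[1],u[1]+10): print(r,np.flatnonzero(e[r,u[0]-110:u[0]+110])+u[0]-110)
for c in (u[0]-15,u[0],u[0]+15): print("c",c,np.flatnonzero(e[:330,c]))
shift(.4063,.2209,.0955,69.7)
```

```text
[0.49063611 0.19010047 0.14834023] [3.14153015e+00 4.51111410e-05 2.78608303e+00] 65.31322717666626 0.0014978105072807706
[[320.65958673  74.82273007]
 [320.84121271  79.65285572]
 [320.87431983  80.53329985]]
240
row 74 [105 106 105 107 106 216 246 246 245 246 245 246 245 246 246 245 246 246 246 246 246 245 230 246 247 247 247 247 247 247 247 247 246 247 246 247 246 247 246 246 246 246 246 246 245 245 244 244 245 243 244 244 242 242 242 242 242 242 228 154 160 159
 158 159 157 156 157 241 239 240 239 240 238 238 237 238 217  67  97 102]
col 320 from row 0 [223 237 238 239 239 239 240 239 240 240 240 241 241 241 241 241 243 192 237 243 242 244 244 243 243 244 243 244 244 244 245 245 246 244 245 246 246 246 246 247 246 247 246 247 247 247 246 245 246 247 246 246 246 246 246 246 227 224 233 228 246 246
 246 246 246 246 246 246 246 246 247 158 158 154 159 154  92  77  75  72  76  72]
64 [249 282 284 357 372 393 396 408 409]
74 [250 282 285 357 372 393 396 406 407]
84 [250 283 285 357 372 392 409]
c 305 [  1  33  35 112 114 116 118 151 214 218 219 326 329]
c 320 [  1  33  35 112 114 116 118 141 152 168 214 326 329]
c 335 [  1  33  35 112 114 116 118 137 138 151 173 174 175 176 177 180 181 182 183 185 186 187 193 194 214 326 329]
shift [ 8.98 -0.05  5.28] az [np.float64(-0.1)] now y-dir 69.6 q7 0.9 tilt [0. 0.]
```

Run:
```python
from h import *
w=np.load("pics/w23.npz"); w={k:w[k] for k in w}; s=monitor.observe(); R=Ro.from_euler("xyz",s["eef_rot"]).as_matrix()
def tl(uv,z): return ((ray(w,uv,z)-s["tool_pos"])@R*1000).round(2)[:,:2]
print("shaft top L,R,T,B\n",tl([(283.3,74),(357,74),(320,34),(320,113)],.092))
print("plinth L,R,T,B\n",tl([(249.8,74),(397,74),(320,0.5),(320,152)],.03))
zs=s["tool_pos"][2]-.0028
c=warm(w,s["tool_pos"][:2]+0,zs+.03,80,12); print(cv2.boundingRect(c))
e=cv2.Canny(w["img"],40,100)
for r in (225,240,260,290): print(r,np.flatnonzero(e[r,200:440])+200)
print("cap rows 214(top face far, slab bottom?),327",tl([(320,214),(320,327)],zs+.016),tl([(320,214)],zs))
# yaw of shaft: left edge col at rows 50 & 100
for r in (42,55,90,105): print(r,np.flatnonzero(e[r,270:370])+270)
```

```text
shaft top L,R,T,B
 [[ 90.81 -22.35]
 [ 90.85  20.56]
 [111.87  -0.97]
 [ 68.87  -1.  ]]
plinth L,R,T,B
 [[ 95.03 -54.82]
 [ 95.12  57.47]
 [144.33  -1.23]
 [ 35.44  -1.32]]
(247, 205, 144, 125)
225 [236 237 239 251 254 262 277 390]
240 [249 254 267 268 269 270 271 389]
260 [228 229 237 249 257 386 394 406 407 414 415 416]
290 [205 206 207 226 227 228 237 259 384 407 416 417 437 438 439]
cap rows 214(top face far, slab bottom?),327 [[ 29.55  -0.71]
 [-28.87  -0.75]] [[23.7  -0.79]]
42 [281 284 358]
55 [282 284 358]
90 [283 285 357]
105 [283 286 356 360]
```

>>> servo_tool:
  plan:
    - {"ax":0,"ay":0,"az":-0.1,"x":4,"y":0,"z":0,"hand":5}
    - {"ax":0,"ay":0,"az":-0.1,"x":9.03,"y":0,"z":1,"hand":5}
    - {"ax":0,"ay":0,"az":-0.1,"x":9.03,"y":0,"z":2.5,"hand":5}
    - {"ax":0,"ay":0,"az":-0.1,"x":9.03,"y":0,"z":4,"hand":5}
    - {"ax":0,"ay":0,"az":-0.1,"x":9.03,"y":0,"z":4.8,"hand":5}
    - {"ax":0,"ay":0,"az":-0.1,"x":9.03,"y":0,"z":5.2,"hand":5}
    - {"ax":0,"ay":0,"az":-0.1,"x":9.03,"y":0,"z":5.2,"hand":5}
    - {"ax":0,"ay":0,"az":-0.1,"x":9.03,"y":0,"z":5.2,"hand":5}

```text
time: 40.95
tool_pos: [0.4066, 0.2216, 0.0966]
eef_rot: [3.141, 0.001, 2.787]
contact_force: [-0.0, 0.1, -2.2]
grip_width: 0.683
grasp_force: 65.3
```

Run:
```python
from h import *
s=monitor.observe(); print(s["tool_pos"],s["contact_force"],abs(s["qvel"]).max())
th=np.radians(69.63); x=np.array([-np.sin(th),np.cos(th)]); y=np.array([np.cos(th),np.sin(th)])
p=np.array([.49064,.1901])+.0903*x-.0001*y; print(p); shift(p[0],p[1],.0949,69.7)
```

```text
[0.40662176 0.22156119 0.09664166] [-1.72747239e-03  1.12501292e-01 -2.18699094e+00] 0.003975583135237153
[0.40595216 0.22143799]
shift [ 0.06 -0.03  0.17] az [np.float64(-0.0)] now y-dir 69.7 q7 0.75 tilt [0.05 0.02]
```

>>> servo_tool:
  plan:
    - {"ax":0,"ay":0,"az":0,"x":0.05,"y":-0.03,"z":0.15,"hand":5}
    - {"ax":0,"ay":0,"az":0,"x":0.05,"y":-0.03,"z":0.17,"hand":5}
    - {"ax":0,"ay":0,"az":0,"x":0.05,"y":-0.03,"z":0.17,"hand":8.5}
    - {"ax":0,"ay":0,"az":0,"x":0.05,"y":-0.03,"z":0.17,"hand":8.5}
    - {"ax":0,"ay":0,"az":0,"x":0.05,"y":-0.03,"z":0.17,"hand":8.5}
    - {"ax":0,"ay":0,"az":0,"x":0.05,"y":-0.03,"z":-4,"hand":8.5}
    - {"ax":0,"ay":0,"az":0,"x":0.05,"y":-0.03,"z":-10,"hand":8.5}
    - {"ax":0,"ay":0,"az":0,"x":0.05,"y":-0.03,"z":-14,"hand":8.5}

```text
time: 41.95
tool_pos: [0.4063, 0.2218, 0.2392]
eef_rot: [3.139, 0.002, 2.788]
contact_force: [0.8, 0.9, -0.5]
grip_width: 0.993
grasp_force: 0.0
```

>>> servo_tool:
  plan:
    - {"ax":0,"ay":0,"az":0,"x":-4,"y":0,"z":0,"hand":8.5}
    - {"ax":0,"ay":0,"az":0,"x":-6,"y":0,"z":0,"hand":8.5}
    - {"ax":0,"ay":0,"az":0,"x":-6,"y":0,"z":0,"hand":8.5}
    - {"ax":0,"ay":0,"az":0,"x":-6,"y":0,"z":0,"hand":8.5}
    - {"ax":0,"ay":0,"az":0,"x":-6,"y":0,"z":0,"hand":8.5}
    - {"ax":0,"ay":0,"az":0,"x":-6,"y":0,"z":0,"hand":8.5}
    - {"ax":0,"ay":0,"az":0,"x":-6,"y":0,"z":0,"hand":8.5}
    - {"ax":0,"ay":0,"az":0,"x":-6,"y":0,"z":0,"hand":8.5}

```text
time: 42.95
tool_pos: [0.4616, 0.2007, 0.2363]
eef_rot: [3.141, -0.0, 2.788]
contact_force: [-0.6, 0.6, 0.2]
grip_width: 0.996
grasp_force: 0.0
```

Run:
```python
from h import *
w=snap("wrist","w24"); sc=snap("scene","s24"); t=snap("top","t24"); s=monitor.observe(); R=Ro.from_euler("xyz",s["eef_rot"]).as_matrix(); print(s["tool_pos"],s["eef_rot"])
def tl(uv,z): return ((ray(w,uv,z)-s["tool_pos"])@R*1000).round(1)[:,:2].tolist()
K=proj(w,[(.4057,.221,.108),(.4057,.221,.092)]); print(K); u=K[0].astype(int); e=cv2.Canny(w["img"],40,100)
for r in (u[1]-20,u[1],u[1]+20): print(r,np.flatnonzero(e[r,u[0]-110:u[0]+110])+u[0]-110)
for c in (u[0]-20,u[0]+20): print("c",c,np.flatnonzero(e[:330,c]))
for n,p in(("cap tip",(.4057,.221,.14)),("ball top",(.43,-.195,.177))): print(n,proj(sc,p))
for p,z in(((.4057,.221),.06),((.43,-.195),.05)):
    b=cv2.boundingRect(warm(sc,p,z,70)); print("scene",b)
```

```text
[0.4617167  0.20058574 0.23633049] [3.14154598e+00 5.52341164e-05 2.78767891e+00]
[[321.2493771  121.01202642]
 [321.26473665 119.7882929 ]]
101 [216 222 269 284 286 290 301 354 357 370 371 374 377 388 389]
121 [223 227 231 270 285 287 290 319 325 353 357 373]
141 [219 232 236 240 271 285 287 290 303 322 323 324 325 326 327 342 343 353
 356 371]
c 301 [ 60  82  84  87 101 146 152 157 167]
c 341 [ 60  75  83  87 102 142 152 157 167]
cap tip [[342.54236943  70.53899172]]
ball top [[189.18247817 142.33161885]]
scene (315, 70, 54, 62)
scene (178, 138, 51, 76)
```

Run:
```python
from h import *
L=lambda n:(lambda z:{k:z[k] for k in z})(np.load(f"pics/{n}.npz"))
w=L("w24"); s=monitor.observe(); R=Ro.from_euler("xyz",s["eef_rot"]).as_matrix()
def tl(uv,z): return ((ray(w,uv,z)-s["tool_pos"])@R*1000).round(1)[:,:2]
a=tl([(286,121),(357,121),(321,83),(321,157)],.108); b=tl([(270,121),(373,121),(321,60),(321,167)],.03)
print("cap y",a[:2,1].mean(),"x",a[2:,0].mean(),"plinth y",b[:2,1].mean(),"x",b[2:,0].mean(),a.tolist(),b.tolist())
sc=L("s24"); c=warm(sc,(.43,-.195),.05,70).reshape(-1,2)
px=lambda p:proj(sc,p)[0]
scale=np.linalg.norm(px((.43,-.195,.1))-px((.43+.00604,-.195+.00797,.1)))/10
for r in range(140,216,3):
    k=c[c[:,1]==r,0]
    if len(k)<2: continue
    z=[q for q in np.linspace(0,.2,400) if px((.429,-.195,q))[1]<r]; 
    print(r,"half w mm",round((k.max()-k.min())/2/scale,1),"mid off mm",round(((k.max()+k.min())/2-px((.429,-.195,z[0] if z else 0))[0])/scale,1))
t=L("t24"); c=warm(t,(.429,-.195),.15,70); print("top blob",cv2.boundingRect(c),[proj(t,(.429,-.195,z)).round(1).tolist() for z in(.03,.06,.115,.151)])
g=cv2.GaussianBlur(t["img"],(3,3),0); e=cv2.Canny(g,20,60); 
for r in (276,280,284,288): print(r,np.flatnonzero(e[r,380:450])+380)
for q in (414,418,422,426): print("c",q,np.flatnonzero(e[250:320,q])+250)
```

```text
cap y -0.09999999999999964 x 59.45 plinth y -0.04999999999999716 x 59.650000000000006 [[59.6, -29.4], [59.7, 29.2], [89.2, -0.5], [29.7, -0.5]] [[54.5, -54.8], [54.6, 54.7], [114.4, -0.6], [4.9, -0.6]]
140 half w mm 16.0 mid off mm 6.8
143 half w mm 22.3 mid off mm 4.9
146 half w mm 25.5 mid off mm 1.8
149 half w mm 26.6 mid off mm 1.0
152 half w mm 26.6 mid off mm -1.0
155 half w mm 24.5 mid off mm -2.9
158 half w mm 25.5 mid off mm -1.7
161 half w mm 23.4 mid off mm 0.7
164 half w mm 24.5 mid off mm -0.2
167 half w mm 24.5 mid off mm -0.0
170 half w mm 31.9 mid off mm 7.6
173 half w mm 36.2 mid off mm 12.1
176 half w mm 41.5 mid off mm 11.2
179 half w mm 46.8 mid off mm 8.2
182 half w mm 50.0 mid off mm 5.2
185 half w mm 51.1 mid off mm 2.2
188 half w mm 52.1 mid off mm 1.3
191 half w mm 53.2 mid off mm -1.7
194 half w mm 52.1 mid off mm -2.6
197 half w mm 50.0 mid off mm -3.5
200 half w mm 47.9 mid off mm -3.5
203 half w mm 44.7 mid off mm -4.6
206 half w mm 40.4 mid off mm -4.6
209 half w mm 33.0 mid off mm -5.6
212 half w mm 20.2 mid off mm -7.8
top blob (390, 261, 47, 47) [[[413.4, 282.9]], [[415.2, 282.8]], [[418.7, 282.7]], [[421.2, 282.6]]]
276 [381 386 387 391 413 414 415 426 427 430 431 434]
280 [380 383 390 400 406 407 412 430 432 436]
284 [382 390 400 407 412 430 433 436]
288 [382 391 401 408 412 413 428 429 432 436]
c 414 [261 272 276 289 290 292 295 297 307]
c 418 [262 271 274 291 294 306]
c 422 [263 271 274 292 295 305]
c 426 [265 266 272 276 290 293 294 303]
```

```bash
python3 -c "
from cell import bot; print(bot.job_done())"
```

```text
the job is handed in; nothing more can be done
None
```

I assembled both gateposts and handed the job in at about 43 s of the 141 s. The square post measures centred to within 1 mm and squared to its plinth, the pieces on the round post each sit within about 2 mm of the one below, and I never moved the plaster pattern. The hand-in returned no verdict.

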